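# Make up two copier service kits

## Task

Make up the two copier service kits. In the teal tray stand the magenta toner bottle on the round mark and the brown carton on the rectangular mark, long side along the mark's long side, with the pad holder lying flat, pad strip up, on the middle of that carton; in the orange tray stand the blue toner bottle on the round mark and the white carton, likewise lined up, on the rectangular mark. Centre each thing on its mark, set it down gently without dropping it, let go of everything, and leave the yellow bottle, the tape roll and the screw cup where they are.

Things in the scene. Friction and masses are not known exactly. Their poses are not given: they have to be found in the camera images.
- teal_tray: Dark teal kit tray, fixed, 110 (its x) by 200 mm (its y). Origin: centre of its underside, on the bench; z up. Inner floor 4 mm above the bench; rim 18 mm high, 4 mm thick. Two flat white marks printed on the floor: round (54 mm diameter, for the bottle), centre at x 0, y +55 mm in the tray's frame; rectangular (80 along x by 60 mm, for the carton), centre at x 0, y -45 mm.
- orange_tray: Orange kit tray, fixed, 110 (its x) by 200 mm (its y). Origin: centre of its underside, on the bench; z up. Inner floor 4 mm above the bench; rim 18 mm high, 4 mm thick. Two flat white marks printed on the floor: round (54 mm diameter, for the bottle), centre at x 0, y +55 mm in the tray's frame; rectangular (80 along x by 60 mm, for the carton), centre at x 0, y -45 mm.
- magenta_bottle_center (a point): Magenta (pinkish red) toner bottle, an upright cylinder 44 mm in diameter up to 72 mm above its base, then a narrower black cap (30 mm in diameter), 90 mm tall in all, about 300 g. The point is its centre, on the axis 45 mm above its base; z up along the axis.
- blue_bottle_center (a point): Blue toner bottle, an upright cylinder 44 mm in diameter up to 72 mm above its base, then a narrower black cap (30 mm in diameter), 90 mm tall in all, about 300 g. The point is its centre, on the axis 45 mm above its base; z up along the axis.
- yellow_bottle_center (a point): Yellow toner bottle, an upright cylinder 44 mm in diameter up to 72 mm above its base, then a narrower black cap (30 mm in diameter), 90 mm tall in all, about 300 g. The point is its centre, on the axis 45 mm above its base; z up along the axis. It belongs to neither kit.
- brown_carton_center (a point): Brown cardboard closed carton, 70 mm long (its x) by 50 mm wide (its y) by 56 mm tall, about 250 g, a strip of tape along the middle of its top, parallel to its long side. The point is its centre, 28 mm above its underside; z up.
- white_carton_center (a point): White closed carton, 70 mm long (its x) by 50 mm wide (its y) by 56 mm tall, about 250 g, a strip of tape along the middle of its top, parallel to its long side. The point is its centre, 28 mm above its underside; z up.
- pad_holder_center (a point): Pad holder: a black plastic block 56 mm long (its x) by 34 mm wide (its y) by 28 mm tall with a light grey pad strip on top, about 60 g. The point is its centre, 14 mm above its underside; z up.
- tape_roll: Roll of tan packing tape lying flat, 96 mm outside diameter, 76 mm inside, 48 mm tall. Origin: centre of its underside. Bystander.
- screw_cup: Empty open steel cup for screws, 72 mm rim diameter, 60 mm tall. Origin: centre of its underside. Bystander.
Not all that is in view belongs to the job. Leave any red look-alike of the part that bears pad_holder_center alone.

How it is judged:
By the outcome, as a careful person would: the job done as asked, in the order asked, and still so for the second after the job is handed in, with the robot touching nothing.
It also fails if it takes over 134 s, if anything falls off the work surface, if the arm or the gripper's body presses on something with over 40 N, if the wrist force passes 120 N, or if a joint passes its speed limit or range.

## Robot

A 6-joint arm with a two-finger parallel gripper is mounted at the origin on the work surface. World frame = base frame: x ahead of the robot, y to its left, z up, the work surface at z = 0. Lengths are in m, angles in rad, forces in N, time in s.
With the tool pointing down it reaches from about 0.35 to 0.85 m from the base axis. Payload 8.1 kg.
Tool frame: the origin (TCP) lies at the very end of the fingers, on their centre line; the grasp point (between the pads) lies arm.grasp_offset behind it (arm.grasp_offset is the distance from the TCP to the grasp point, in m); z points along the fingers, y is the direction in which the jaws open and shut (so a half turn about z gives the same grasp; the last joint's range is limited). The gripper opens to 85 mm and grips with 20 to 120 N. Pads are 22 mm wide; open, the fingers measure 114 mm over their backs; the gripper's body (76 mm by 85 mm) begins 54 mm behind the grasp point. The pads swing forward as they close: fully open they stand 13 mm farther back than shut.
Start: joints at [1.037, 0.13, 1.488, -0, 1.523, -0.085], TCP at [0.26, 0.541, 0.231] pointing down, gripper open.
Joint ranges: [-2.96, 2.96], [-0.89, 2.26], [0.02, 2.5], [-1.34, 4.48], [0, 2.73], [-2.66, 2.66]. Speed limits (rad/s): [2.39, 2.39, 2.79, 3.14, 3.14, 3.14].

## Interface

Orientations are given as a unit quaternion [w, x, y, z].
In Python, from station import telemetry, eyes, arm gives the robot as it stands.
- The arm moves only by the tool carry_out, never from a script. Its arguments are lists of equal length, an entry for each row: "twist": the turn, a rotation vector about the tool's x, y, z in degrees, a list of three; "offset": the shift along the tool's x, y, z in cm, a list of three; "jaw": the closure, from -1 (fully open) to 1 (shut). In form: {"twist": [[wx, wy, wz], ...], "offset": [[tx, ty, tz], ...], "jaw": [jaw, ...]}. A call has 1 to 12 rows; each row is the pose to reach, as a shift and turn from the pose commanded when the call began, along the tool's axes at that moment; what a row does not reach only later rows make up. A row lasts 1/12 s, in which the tool goes at most 41.7 mm and 7.16 degrees, less where a joint would pass 70% of its speed; a pose out of reach is approached as far as the arm can. A call with a gripper value outside its range is refused whole. The fingers move at their own pace and stop on an object; "newtons" is the grip in N (left out, the last holds). Time passes only in rows, so rows that repeat a pose let the fingers close. It gives the time, the measured TCP pose, the force and the opening at its end, in the units of the state.
- telemetry.sense(): the state, without advancing time (a new reading comes with each control period).
- eyes.camera(name): name is "side" or "top" or "wrist"; returns a dict with "pixels" (400x640x3 uint8, red, green, blue), "vertical_fov" (degrees; the focal length in pixels is half the picture's height over the tangent of half this angle, whatever the lens; pixels are square), "cx", "cy" (the principal point, pixels), "T" (4x4, takes a point from camera to world coordinates). Camera axes: x right, y up, looking along -z (the intrinsics and any distortion apply to the point x, -y, -z); pixel columns grow to the right and rows downward; lengths in m; the calibration is good to about 2 mm. A picture is of the moment at which its call begins. There is no depth.
- arm.finish_job(): hands the job in, once; it reports no verdict.
The state is a dict: "clock": time; "qpos": joint angles; "joint_vel": joint speeds; "joint_efforts": joint torques, N m; "ee_pos": TCP position; "ee_rot": TCP orientation; "force": force on the tool from outside, world axes, zero at the start; "wrist_torque": the same for the moment, N m; "finger_gap": finger opening in m.
Only numpy, scipy, OpenCV 4.12 (cv2) and the standard library are available. Lean on these libraries where they do the work, as an engineer would, in place of code of your own. Each camera call takes 0.05 s, during which the arm holds its last target.

## Working session

There is one attempt and no reset: what is moved stays moved. The work goes in short steps, Python scripts to look and compute and a tool call to move; the robot and the scene stay as the last step left them, time stands still between calls to the robot, and variables do not carry over. Pictures are saved under pics/ and viewed, and the job is handed in when it is done.

Besides the shell and the picture viewer there is one more tool, called after ">>>" as a command line: name --argument value ..., lists and objects as JSON in quotes. carry_out: Moves the arm, as the interface text tells. Its arguments: {"type":"object","properties":{"twist":{"type":"array"},"offset":{"type":"array"},"jaw":{"type":"array"},"newtons":{"type":"number"}},"required":["twist","offset","jaw"]}

```bash
ls; mkdir -p pics
python3 - <<'E'
from station import telemetry, eyes, arm
import cv2,numpy as np
print(telemetry.sense(), arm.grasp_offset)
for n in ("top","side","wrist"):
    c=eyes.camera(n); print(n,{k:v for k,v in c.items() if k!="pixels"})
    cv2.imwrite(f"pics/{n}0.png",c["pixels"][:,:,::-1])
E
```

```text
pics
{'clock': 0.0, 'qpos': array([ 1.03662537e+00,  1.31181332e-01,  1.48928397e+00,  2.11480337e-06,
        1.52299196e+00, -8.53596857e-02]), 'joint_vel': array([-9.51273984e-04,  2.52962910e-04, -6.42890724e-04,  5.07144675e-04,
        1.60765606e-04,  7.15055372e-05]), 'joint_efforts': array([-1.37905565e-03, -5.69399750e+01, -5.00549912e+01, -4.51427641e-04,
        1.47195352e-02, -5.08418054e-05]), 'ee_pos': array([0.26001316, 0.54012339, 0.23022981]), 'ee_rot': array([-2.85204289e-04,  2.22526893e-01,  9.74926106e-01, -8.87607276e-04]), 'force': array([ 0.00416767, -0.11373048, -1.20722057]), 'wrist_torque': array([-4.03507690e-05, -3.55855395e-02, -6.12432360e-03]), 'finger_gap': 0.08555275994552658} 0.0187
top {'vertical_fov': 50.6213313093627, 'cx': 314.9363012888236, 'cy': 204.5669626476547, 'T': array([[ 0.00763742,  0.99283416, -0.11925602,  0.36045578],
       [-0.99995228,  0.00830921,  0.00513693,  0.00472073],
       [ 0.00609105,  0.1192111 ,  0.99285025,  1.07978126],
       [ 0.        ,  0.        ,  0.        ,  1.        ]])}
side {'vertical_fov': 52.70254639904846, 'cx': 317.62605050841375, 'cy': 195.47244482889676, 'T': array([[ 0.9989943 ,  0.036984  , -0.02534888,  0.46412697],
       [-0.04442641,  0.74010779, -0.67101919, -0.74971747],
       [-0.00605607,  0.6714705 ,  0.74100654,  0.91509874],
       [ 0.        ,  0.        ,  0.        ,  1.        ]])}
wrist {'vertical_fov': 64.42454454056902, 'cx': 317.84209051707484, 'cy': 197.78811098159633, 'T': array([[ 0.43388265, -0.8524756 , -0.2916011 ,  0.18426852],
       [ 0.9009685 ,  0.41007223,  0.14176225,  0.576853  ],
       [-0.00127135, -0.32423158,  0.94597688,  0.37267135],
       [ 0.        ,  0.        ,  0.        ,  1.        ]])}
```

View pics/top0.png

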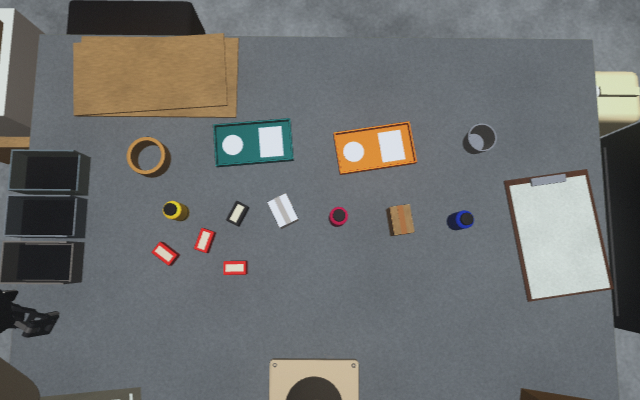

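View pics/side0.png

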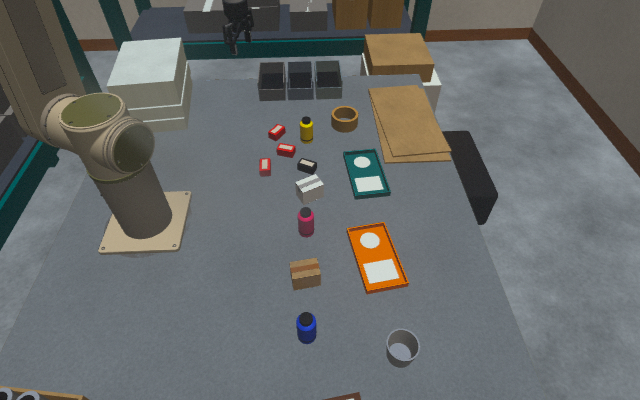

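View pics/wrist0.png

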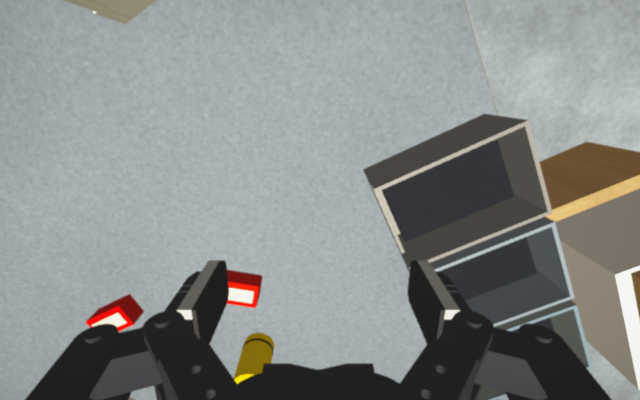

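```bash
cat > h.py <<'E'
import numpy as np,cv2
from station import telemetry, eyes, arm
def ray(c,uv):
    f=200/np.tan(np.radians(c["vertical_fov"])/2)
    d=np.array([(uv[0]-c["cx"])/f,-(uv[1]-c["cy"])/f,-1.0])
    return c["T"][:3,3],c["T"][:3,:3]@d
def plane(c,uv,z):
    o,d=ray(c,uv); return o+d*(z-o[2])/d[2]
def proj(c,p):
    f=200/np.tan(np.radians(c["vertical_fov"])/2)
    q=c["T"][:3,:3].T@(np.array(p)-c["T"][:3,3])
    return np.array([c["cx"]+f*q[0]/-q[2], c["cy"]-f*q[1]/-q[2]])
def rectw(c,mask,z):
    """largest contour -> world points at z -> minAreaRect"""
    cs,_=cv2.findContours(mask.astype(np.uint8),cv2.RETR_EXTERNAL,cv2.CHAIN_APPROX_NONE)
    k=max(cs,key=cv2.contourArea)
    w=np.array([plane(c,p[0],z)[:2] for p in k])*1000
    return cv2.minAreaRect(w.astype(np.float32)),k
def shot(n,tag,crop=None,s=1):
    c=eyes.camera(n); im=c["pixels"]
    if crop: x0,y0,x1,y1=crop; im=im[y0:y1,x0:x1]
    im=cv2.resize(im,None,fx=s,fy=s,interpolation=cv2.INTER_CUBIC)
    cv2.imwrite(f"pics/{tag}.png",im[:,:,::-1]); return c
E
python3 - <<'E'
from h import *
import pickle
d={}
for n in("top","side"): d[n]=eyes.camera(n)
pickle.dump(d,open("c0.pkl","wb"))
for n,rois in (("top",{"teal r":(220,132,247,158),"teal q":(254,124,290,160),"or r":(341,138,366,165),"or q":(374,126,410,166)}),
  ("side",{"teal r":(350,154,373,170),"teal q":(352,174,388,195),"or r":(358,230,384,250),"or q":(360,257,402,287)})):
    c=d[n]; im=c["pixels"].astype(int)
    for k,(x0,y0,x1,y1) in rois.items():
        m=np.zeros((400,640),np.uint8); m[y0:y1,x0:x1]=(im[y0:y1,x0:x1].min(2)>150)
        M=cv2.moments(m,True); uv=(M['m10']/M['m00'],M['m01']/M['m00'])
        r,_=rectw(c,m,.004)
        print(n,k,np.round(uv,1),np.round(plane(c,uv,.004)*1000,1),"rect",np.round(r[1],1),round(r[2],1))
t=d["top"]["pixels"]
cv2.imwrite("pics/t1.png",cv2.resize(t[180:290,140:340],None,fx=4,fy=4,interpolation=cv2.INTER_CUBIC)[:,:,::-1])
cv2.imwrite("pics/t2.png",cv2.resize(t[180:250,310:490],None,fx=4,fy=4,interpolation=cv2.INTER_CUBIC)[:,:,::-1])
E
```

```text
top teal r [232.2 144.5] [645.5 215.8   4. ] rect [50.9 51.8] 46.8
top teal q [270.6 141.4] [654.7 115.9   4. ] rect [78.9 60.5] 5.3
top or r [353.1 151.3] [630.2 -99.2   4. ] rect [50.6 52.3] 0.5
top or q [391.  145.7] [ 646.  -198.2    4. ] rect [79.9 61.1] 9.2
side teal r [361.6 161.7] [646.5 217.9   4. ] rect [48.  49.9] 87.1
side teal q [368.2 183.5] [655.5 118.    4. ] rect [77.8 58.4] 5.6
side or r [369.3 239.9] [630.8 -97.7   4. ] rect [47.5 50.4] 87.2
side or q [380.4 270.7] [ 646.8 -196.8    4. ] rect [78.  58.7] 9.4
```

View pics/t1.png

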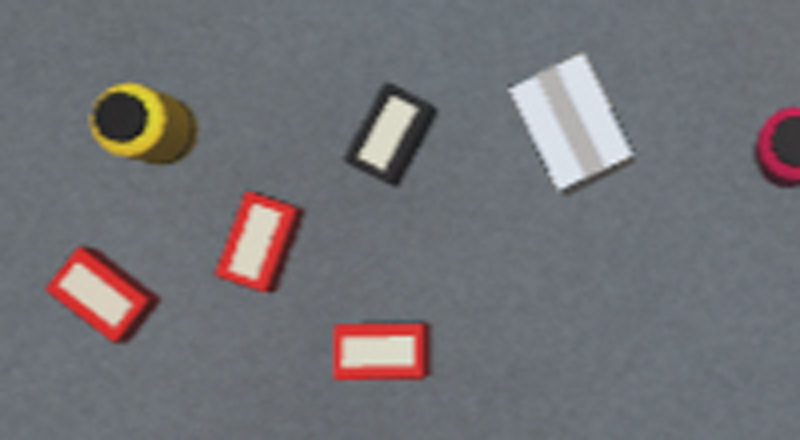

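View pics/t2.png

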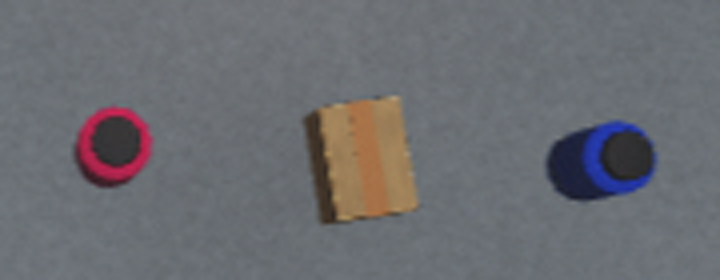

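Run:
```python
from h import *
import pickle
d=pickle.load(open("c0.pkl","rb"))
c=d["top"]; im=c["pixels"].astype(int); hsv=cv2.cvtColor(c["pixels"],cv2.COLOR_RGB2HSV).astype(int)
def roi(x0,y0,x1,y1):
    m=np.zeros((400,640),bool); m[y0:y1,x0:x1]=True; return m
def cen(m): 
    M=cv2.moments(m.astype(np.uint8),True); return (M['m10']/M['m00'],M['m01']/M['m00'])
V=hsv[:,:,2]; S=hsv[:,:,1]
for n,r in (("mag",(325,203,352,232)),("blue",(455,207,478,232)),("yel",(160,200,190,222))):
    m=roi(*r)&(V<70)&(S<90); 
    print(n,"cap",m.sum(),np.round(cen(m),1),np.round(plane(c,cen(m),.09)*1000,1))
for n,r,mm in (("brown",(383,200,418,240),(V>120)&(S>70)),("white",(262,188,302,232),(V>150)),("pad",(224,198,254,230),(V<75))):
    m=roi(*r)&mm; z=.028 if n=="pad" else .056
    q,k=rectw(c,m,z); print(n,m.sum(),np.round(q[0],1),np.round(q[1],1),round(q[2],1))
m=roi(224,198,254,230)&(V>150); q,k=rectw(c,m,.028); print("strip",np.round(q[0],1),np.round(q[1],1),round(q[2],1))
s=d["side"]; t=s["pixels"]
cv2.imwrite("pics/s1.png",cv2.resize(t[110:240,250:360],None,fx=5,fy=4.6,interpolation=cv2.INTER_CUBIC)[:,:,::-1])
```

```text
mag cap 106 [338.7 215.1] [454.8 -56.5  90. ]
blue cap 116 [466.4 218.6] [ 449.1 -357.1   90. ]
yel cap 114 [169.8 208.8] [466.4 340.6  90. ]
brown 581 [ 449.8 -211.3] [70.1 49.8] 8.7
white 602 [469.8  79. ] [70.2 51. ] 27.1
pad 187 [463.4 192.6] [37.8 55.6] 63.1
strip [464.7 195.1] [18.1 42.4] 63.0
```

View pics/s1.png

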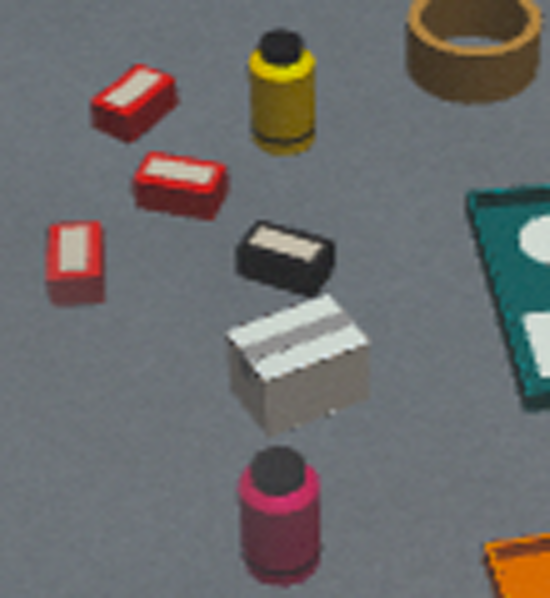

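```bash
cat >> h.py <<'E'
def go(x,y,z,psi=None):
    """offset(cm)/twist(deg) from measured pose to target TCP (m), psi=tool y world yaw deg"""
    from scipy.spatial.transform import Rotation as R
    s=telemetry.sense(); w=s["ee_rot"]; r=R.from_quat([w[1],w[2],w[3],w[0]]).as_matrix()
    o=r.T@(np.array([x,y,z])-s["ee_pos"])*100
    a=np.degrees(np.arctan2(r[1,1],r[0,1])); 
    if psi is None: psi=a
    dz=-(psi-a)
    down=R.from_euler("z",np.radians(psi)).as_matrix()@np.array([[-0,0,0],[0,0,0],[0,0,0]]) 
    p=np.radians(psi); T=np.array([[-np.sin(p)*-1*-1,0,0]]).T if 0 else np.column_stack([[-np.sin(p),np.cos(p),0],[np.cos(p),np.sin(p),0],[0,0,-1]])
    tw=np.degrees(R.from_matrix(r.T@T).as_rotvec())
    print("t",round(s["clock"],2),"pos",np.round(s["ee_pos"]*1000,1),"psi",round(a,1),"q1,q6",np.round(np.degrees(s["qpos"][[0,5]])),"gap",round(s["finger_gap"]*1000,1),"F",np.round(s["force"],1))
    print("offset",np.round(o,2),"twist",np.round(tw,1), "rows>=",int(np.ceil(max(np.linalg.norm(o)/4.17,np.linalg.norm(tw)/7.16))))
E
sed -i '/down=R.from_euler/d; s/T=np.array.*if 0 else //' h.py
python3 - <<'E'
from h import *
import pickle
d=pickle.load(open("c0.pkl","rb"))
c=d["side"]; hsv=cv2.cvtColor(c["pixels"],cv2.COLOR_RGB2HSV).astype(int);V=hsv[:,:,2]; S=hsv[:,:,1]
for n,p in (("mag",(.4548,-.0565,.09)),("blue",(.4491,-.3571,.09))):
    print(n,"pred cap top px",proj(c,p),"base",proj(c,(p[0],p[1],0)))
    u,v=proj(c,p).astype(int)
    # body width columns by colour at several rows
    for row in (v+14,v+18,v+22):
        xs=np.where((S[row,u-20:u+20]>120))[0]+u-20; print(row,xs.min(),xs.max(),(xs.min()+xs.max())/2)
    m=np.zeros((400,640),np.uint8); m[v-10:v+14,u-14:u+14]=((V<75)&(S<90))[v-10:v+14,u-14:u+14]
    ys,xs=np.where(m); print("cap bbox",xs.min(),xs.max(),ys.min(),ys.max())
go(.4548,-.0565,.16,-45)
E
```

```text
mag pred cap top px [304.45241095 210.97218859] base [305.41357114 231.41490134]
224 307 313 310.0
228 306 313 309.5
232 306 310 308.0
cap bbox 301 310 207 217
blue pred cap top px [304.94846176 317.36804697] base [306.08061284 334.65597193]
331 298 315 306.5
335 299 315 307.0
339 301 314 307.5
cap bbox 300 311 312 325Traceback (most recent call last):
  File "<stdin>", line 13, in <module>
  File "h.py", line 33, in go
    tw=np.degrees(R.from_matrix(r.T@T).as_rotvec())
                                    ^
NameError: name 'T' is not defined
```

```bash
sed -i 's/p=np.radians(psi); np.column/p=np.radians(psi); T=np.column/' h.py
python3 - <<'E'
from h import *
go(.4558,-.0555,.16,95)
E
```

```text
t 0.25 pos [260.2 540.4 230.8] psi 64.3 q1,q6 [59. -5.] gap 85.4 F [ 0.7 -0.4 -0.2]
offset [-43.48 -45.19   7.11] twist [ -0.   -0.  -30.7] rows>= 16
```

>>> carry_out --twist '[[0,0,-30.7],[0,0,-30.7],[0,0,-30.7],[0,0,-30.7],[0,0,-30.7],[0,0,-30.7],[0,0,-30.7],[0,0,-30.7],[0,0,-30.7],[0,0,-30.7],[0,0,-30.7],[0,0,-30.7]]' --offset '[[-43.5,-45.2,7.1],[-43.5,-45.2,7.1],[-43.5,-45.2,7.1],[-43.5,-45.2,7.1],[-43.5,-45.2,7.1],[-43.5,-45.2,7.1],[-43.5,-45.2,7.1],[-43.5,-45.2,7.1],[-43.5,-45.2,7.1],[-43.5,-45.2,7.1],[-43.5,-45.2,7.1],[-43.5,-45.2,7.1]]' --jaw '[-1,-1,-1,-1,-1,-1,-1,-1,-1,-1,-1,-1]' --newtons 30

```text
clock: 1.25
ee_pos: [0.4141, 0.0712, 0.1757]
ee_rot: [0.001, -0.044, 0.999, 0.0]
force: [0.7, 0.8, -0.6]
finger_gap: 0.0854
```

Run:
```python
from h import *
go(.4558,-.0555,.16,95)
```

```text
t 1.25 pos [414.1  71.2 175.7] psi 95.0 q1,q6 [  3. -92.] gap 85.4 F [ 0.7  0.8 -0.6]
offset [ -3.05 -12.99   1.58] twist [-0.   0.1 -0. ] rows>= 4
```

>>> carry_out --twist '[[0,0,0],[0,0,0],[0,0,0],[0,0,0],[0,0,0],[0,0,0],[0,0,0]]' --offset '[[-3.0,-13.0,1.6],[-3.0,-13.0,1.6],[-3.0,-13.0,1.6],[-3.0,-13.0,1.6],[-3.0,-13.0,1.6],[-3.0,-13.0,1.6],[-3.0,-13.0,1.6]]' --jaw '[-1,-1,-1,-1,-1,-1,-1]'

```text
clock: 1.83
ee_pos: [0.4549, -0.0528, 0.1596]
ee_rot: [-0.0, -0.044, 0.999, 0.0]
force: [0.2, 0.1, -0.3]
finger_gap: 0.0852
```

Run:
```python
from h import *
go(.4558,-.0555,.036,95)
c=shot("wrist","w1")
for p in ((.4548,-.0565,.09),(.4558,-.0555,.09)): print(proj(c,p))
print(telemetry.sense()["ee_pos"])
```

```text
t 1.83 pos [454.9 -52.8 159.6] psi 95.0 q1,q6 [ -13. -108.] gap 85.2 F [ 0.2  0.1 -0.3]
offset [-0.07 -0.28 12.36] twist [ 0. -0.  0.] rows>= 3
[312.2279562  212.38293076]
[313.50195762 213.78690258]
[ 0.45493739 -0.0525436   0.15973225]
```

View pics/w1.png

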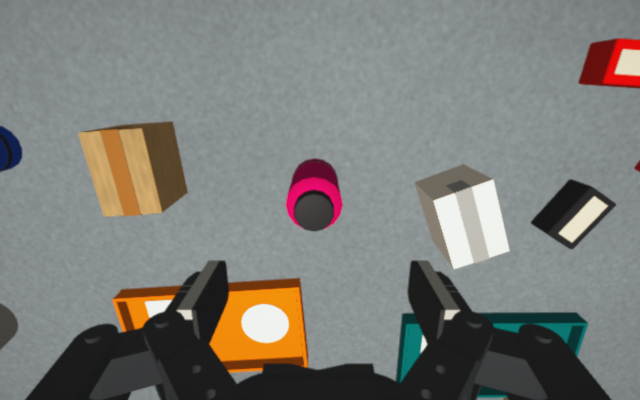

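>>> carry_out --twist '[[0,0,0],[0,0,0],[0,0,0],[0,0,0],[0,0,0],[0,0,0],[0,0,0],[0,0,0],[0,0,0],[0,0,0],[0,0,0],[0,0,0]]' --offset '[[0,-0.3,3.5],[0,-0.3,7],[0,-0.3,10],[0,-0.3,12],[0,-0.3,12.4],[0,-0.3,12.4],[0,-0.3,12.4],[0,-0.3,12.4],[0,-0.3,12.4],[0,-0.3,12.4],[0,-0.3,12.4],[0,-0.3,12.4]]' --jaw '[-1,-1,-1,-1,-1,-1,0.1,0.1,0.3,0.5,0.7,1]' --newtons 40

```text
clock: 2.88
ee_pos: [0.4569, -0.0568, 0.0375]
ee_rot: [0.002, -0.043, 0.999, -0.0]
force: [-1.4, 1.8, 6.8]
finger_gap: 0.043
```

Run:
```python
from h import *
go(.4558,-.0555,.036,95)
```

```text
t 2.88 pos [456.9 -56.8  37.5] psi 95.0 q1,q6 [ -13. -108.] gap 43.0 F [-1.4  1.8  6.8]
offset [0.1  0.14 0.15] twist [-0.   0.2 -0. ] rows>= 1
```

>>> carry_out --twist '[[0,0,0],[0,0,0],[0,0,0],[0,0,0],[0,0,0],[0,0,0],[0,0,0]]' --offset '[[0,0,0],[0,0,0],[0,0,-2],[0,0,-5],[0,0,-8],[0,0,-11],[0,0,-13]]' --jaw '[1,1,1,1,1,1,1]'

```text
clock: 3.47
ee_pos: [0.4563, -0.0569, 0.1692]
ee_rot: [0.002, -0.043, 0.999, -0.0]
force: [0.3, -0.4, -3.1]
finger_gap: 0.043
```

Run:
```python
from h import *
go(.647,.217,.165,95.3)
```

```text
t 3.47 pos [456.3 -56.9 169.2] psi 95.0 q1,q6 [ -14. -108.] gap 43.0 F [ 0.3 -0.4 -3.1]
offset [-21.38  25.64   0.46] twist [-0.1  0.2 -0.3] rows>= 9
```

>>> carry_out --twist '[[0,0,-0.3],[0,0,-0.3],[0,0,-0.3],[0,0,-0.3],[0,0,-0.3],[0,0,-0.3],[0,0,-0.3],[0,0,-0.3],[0,0,-0.3],[0,0,-0.3],[0,0,-0.3],[0,0,-0.3]]' --offset '[[-1.8,2.1,0],[-4,4.8,0.2],[-7,8.4,0.4],[-10,12,0.5],[-13,15.5,0.5],[-16,19,0.5],[-18.5,22.2,0.5],[-20.3,24.4,0.5],[-21.4,25.6,0.5],[-21.4,25.6,0.5],[-21.4,25.6,0.5],[-21.4,25.6,0.5]]' --jaw '[1,1,1,1,1,1,1,1,1,1,1,1]'

```text
clock: 4.47
ee_pos: [0.6458, 0.2165, 0.1602]
ee_rot: [-0.001, -0.046, 0.999, -0.0]
force: [-1.0, 0.2, -3.1]
finger_gap: 0.0429
```

Run:
```python
from h import *
go(.647,.217,.042,95.3)
c=shot("wrist","w2")
shot("top","t3",(180,90,430,260),3)
go(.647,.217,.042,95.3)
```

```text
t 4.47 pos [645.8 216.5 160.2] psi 95.3 q1,q6 [ 14. -81.] gap 42.9 F [-1.   0.2 -3.1]
offset [-0.14  0.05 11.82] twist [-0.  -0.1 -0. ] rows>= 3
t 4.57 pos [645.9 215.9 160.7] psi 95.2 q1,q6 [ 14. -81.] gap 42.6 F [ 0.6  0.5 -3.1]
offset [-0.12  0.11 11.87] twist [-0.  -0.  -0.1] rows>= 3
```

View pics/w2.png

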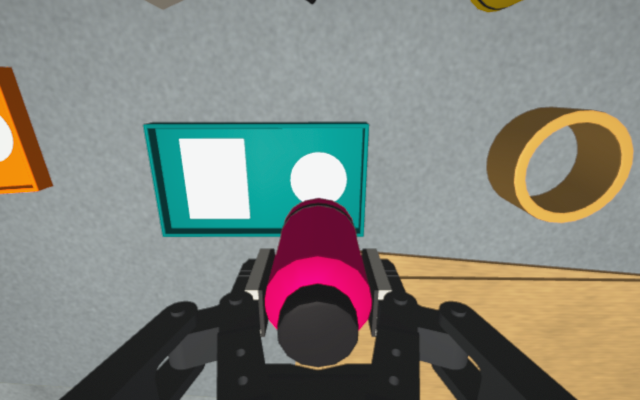

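View pics/t3.png

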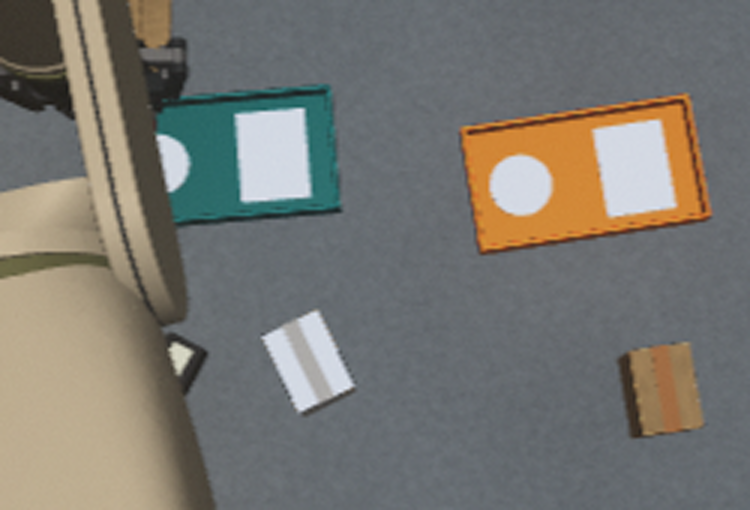

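Run:
```python
from h import *
c=eyes.camera("wrist"); im=c["pixels"].astype(int)
w=(im.min(2)>190)
def part(x0,y0,x1,y1):
    m=np.zeros((400,640),np.uint8); m[y0:y1,x0:x1]=w[y0:y1,x0:x1]; return m
r,k=rectw(c,part(170,130,260,225),.004); print("rect",np.round(r[0],1),np.round(r[1],1),round(r[2],1))
cs,_=cv2.findContours(part(280,140,360,230),cv2.RETR_EXTERNAL,cv2.CHAIN_APPROX_NONE); k=max(cs,key=cv2.contourArea)[:,0]
k=k[k[:,1]<190]
P=np.array([plane(c,p,.004)[:2]*1000 for p in k])
A=np.c_[2*P,np.ones(len(P))]; s=np.linalg.lstsq(A,(P**2).sum(1),rcond=None)[0]
print("circle",s[:2],"r",np.sqrt(s[2]+(s[:2]**2).sum()))
hsv=cv2.cvtColor(c["pixels"],cv2.COLOR_RGB2HSV).astype(int)
# cap ellipse centre
m=np.zeros((400,640),np.uint8); m[280:370,265:370]=((hsv[:,:,2]<80))[280:370,265:370]
ys,xs=np.where(m); print("cap bbox",xs.min(),xs.max(),ys.min(),ys.max())
t=telemetry.sense()["ee_pos"]; print(t*1000)
zc=t[2]+.0525; print("cap centre est", plane(c,(317.5,327),zc)*1000, "tcp axis px at cap top", proj(c,(t[0],t[1],zc)))
cv2.imwrite("pics/w2c.png",cv2.resize(c["pixels"][180:390,220:420],None,fx=3,fy=2.8)[:,:,::-1])
```

```text
rect [654.5 117.3] [79.  60.3] 5.3
circle [645.1310699  216.98098489] r 26.650859368250668
cap bbox 265 369 280 369
[645.97447485 215.82339416 160.83678437]
cap centre est [639.94659231 215.48765631 213.33678437] tcp axis px at cap top [316.89793875 340.90600601]
```

View pics/w2c.png

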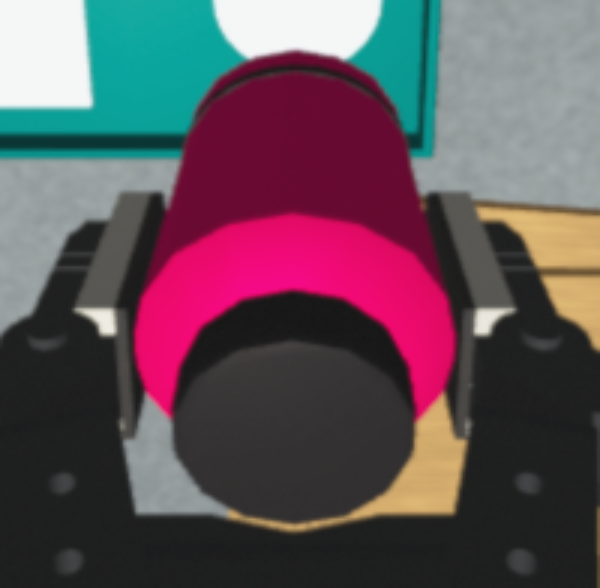

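Run:
```python
from h import *
c=eyes.camera("wrist");t=telemetry.sense()["ee_pos"];print(t*1000)
for zb in (.0375,.036): print("base c",plane(c,(318,198.2),t[2]-zb)*1000+[22,0,0])
print("cap c",plane(c,(318,334),t[2]+.0525)*1000)
print("cap edges", plane(c,(318,180+341/2.8),t[2]+.0525)*1000+[15,0,0],plane(c,(318,180+523/2.8),t[2]+.0525)*1000-[15,0,0])
print("shoulder",plane(c,(318,180+212/2.8),t[2]+.0345)*1000+[22,0,0])
```

```text
[646.10846186 215.88363417 161.01018863]
base c [645.7987407  214.17876859 123.51018863]
base c [645.28437001 214.13090642 125.01018863]
cap c [643.0262528  215.88738279 213.51018863]
cap edges [644.64602873 214.66385838 213.51018863] [642.81364285 217.23958233 213.51018863]
shoulder [644.28278514 214.00046363 195.51018863]
```

>>> carry_out --twist '[[0,0,0],[0,0,0],[0,0,0],[0,0,0],[0,0,0],[0,0,0],[0,0,0],[0,0,0]]' --offset '[[-0.1,0.1,3],[-0.1,0.1,6],[-0.1,0.1,8.5],[-0.1,0.1,10.2],[-0.1,0.1,11],[-0.1,0.1,11.5],[-0.1,0.1,11.5],[-0.1,0.1,11.5]]' --jaw '[1,1,1,1,1,1,1,1]'

```text
clock: 5.33
ee_pos: [0.6482, 0.218, 0.0472]
ee_rot: [0.001, -0.046, 0.999, 0.0]
force: [0.6, 0.0, -3.6]
finger_gap: 0.0431
```

Run:
```python
from h import *
go(.6467,.2169,.0415,95.3)
```

```text
t 5.33 pos [648.2 218.   47.2] psi 95.3 q1,q6 [ 14. -81.] gap 43.1 F [ 0.6  0.  -3.6]
offset [ 0.16 -0.1   0.57] twist [ 0.   0.1 -0. ] rows>= 1
```

>>> carry_out --twist '[[0,0,0],[0,0,0],[0,0,0],[0,0,0],[0,0,0],[0,0,0]]' --offset '[[0.1,-0.1,0.15],[0.1,-0.1,0.3],[0.1,-0.1,0.4],[0.1,-0.1,0.5],[0.1,-0.1,0.55],[0.1,-0.1,0.55]]' --jaw '[1,1,1,1,1,1]'

```text
clock: 5.83
ee_pos: [0.6469, 0.2171, 0.0416]
ee_rot: [0.001, -0.046, 0.999, 0.0]
force: [-3.0, -1.2, 4.8]
finger_gap: 0.0431
```

Run:
```python
from h import *
go(.6467,.2169,.0415,95.3)
c=shot("wrist","w3")
go(.6467,.2169,.0415,95.3)
```

```text
t 5.83 pos [646.9 217.1  41.6] psi 95.3 q1,q6 [ 14. -81.] gap 43.1 F [-3.  -1.2  4.8]
offset [ 0.02 -0.02  0.01] twist [ 0.   0.1 -0. ] rows>= 1
t 5.88 pos [646.9 217.1  41.6] psi 95.3 q1,q6 [ 14. -81.] gap 43.1 F [-3.3 -0.9  5.9]
offset [ 0.02 -0.02  0.01] twist [ 0.   0.1 -0. ] rows>= 1
```

View pics/w3.png

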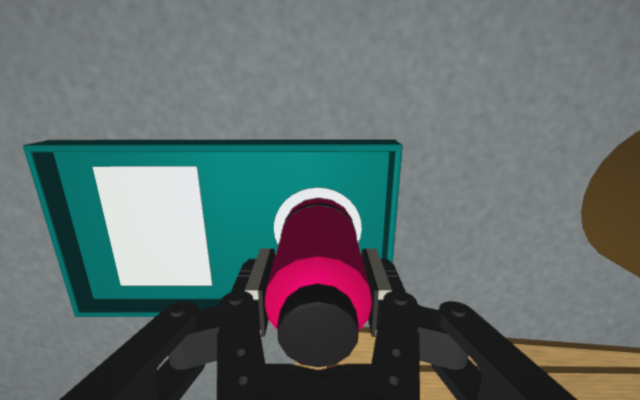

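>>> carry_out --twist '[[0,0,0],[0,0,0],[0,0,0],[0,0,0],[0,0,0],[0,0,0],[0,0,0],[0,0,0],[0,0,0],[0,0,0],[0,0,0]]' --offset '[[0,0,0],[0,0,0],[0,0,0],[0,0,0],[0,0,0],[0,0,-1],[0,0,-3],[0,0,-6],[0,0,-9],[0,0,-12],[0,0,-12]]' --jaw '[0,-0.3,-0.6,-1,-1,-1,-1,-1,-1,-1,-1]'

```text
clock: 6.8
ee_pos: [0.6504, 0.218, 0.1699]
ee_rot: [0.006, -0.046, 0.999, 0.001]
force: [1.6, -0.0, 2.1]
finger_gap: 0.0856
```

Run:
```python
from h import *
c=shot("wrist","w4")
go(.4498,-.2105,.16,98.7)
```

```text
t 6.85 pos [649.4 217.8 166.8] psi 95.3 q1,q6 [ 14. -81.] gap 85.1 F [0.1 0.4 0.5]
offset [ 23.83 -40.8    0.39] twist [ 0.1  0.6 -3.4] rows>= 12
```

View pics/w4.png

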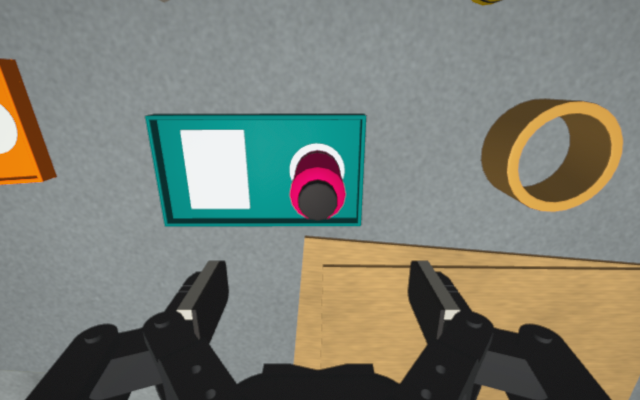

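>>> carry_out --twist '[[0,0,-3.4],[0,0,-3.4],[0,0,-3.4],[0,0,-3.4],[0,0,-3.4],[0,0,-3.4],[0,0,-3.4],[0,0,-3.4],[0,0,-3.4],[0,0,-3.4],[0,0,-3.4],[0,0,-3.4]]' --offset '[[23.8,-40.8,0.4],[23.8,-40.8,0.4],[23.8,-40.8,0.4],[23.8,-40.8,0.4],[23.8,-40.8,0.4],[23.8,-40.8,0.4],[23.8,-40.8,0.4],[23.8,-40.8,0.4],[23.8,-40.8,0.4],[23.8,-40.8,0.4],[23.8,-40.8,0.4],[23.8,-40.8,0.4]]' --jaw '[-1,-1,-1,-1,-1,-1,-1,-1,-1,-1,-1,-1]'

```text
clock: 7.85
ee_pos: [0.4442, -0.2152, 0.1559]
ee_rot: [-0.001, -0.074, 0.997, -0.001]
force: [-0.2, -0.0, -0.6]
finger_gap: 0.0854
```

Run:
```python
from h import *
go(.4498,-.2105,.16,98.7)
```

```text
t 7.85 pos [ 444.2 -215.2  155.9] psi 98.5 q1,q6 [ -32. -130.] gap 85.4 F [-0.2 -0.  -0.6]
offset [-0.62  0.38 -0.41] twist [-0.1 -0.1 -0.2] rows>= 1
```

>>> carry_out --twist '[[0,0,0],[0,0,0],[0,0,0],[0,0,0]]' --offset '[[0,0,0],[0,0,0],[0,0,0],[0,0,0]]' --jaw '[-1,-1,-1,-1]'

```text
clock: 8.18
ee_pos: [0.4473, -0.2101, 0.156]
ee_rot: [-0.0, -0.076, 0.997, 0.0]
force: [-0.4, 0.6, -0.6]
finger_gap: 0.0852
```

Run:
```python
from h import *
c=shot("wrist","w5")
hsv=cv2.cvtColor(c["pixels"],cv2.COLOR_RGB2HSV).astype(int)
print([proj(c,p) for p in ((.4498,-.2113,.056),)])
t=shot("top","t4",(200,100,320,180),5)
im=cv2.cvtColor(t["pixels"],cv2.COLOR_RGB2HSV).astype(int)
m=np.zeros((400,640),np.uint8); m[128:160,218:248]=((im[:,:,2]<75)&(im[:,:,1]<100))[128:160,218:248]
M=cv2.moments(m,True); uv=(M['m10']/M['m00'],M['m01']/M['m00']); print("cap",m.sum(),uv,plane(t,uv,.094)*1000)
go(.4498,-.2105,.034,98.7)
```

```text
[array([315.3846827 , 201.63202836])]
cap 126 (226.29365079365078, 137.0793650793651) [639.57397705 212.7602571   94.        ]
t 8.28 pos [ 447.4 -210.1  156. ] psi 98.8 q1,q6 [ -31. -130.] gap 85.5 F [ 1.4  0.9 -0.1]
offset [-0.23 -0.08 12.2 ] twist [ 0.  -0.   0.1] rows>= 3
```

View pics/w5.png

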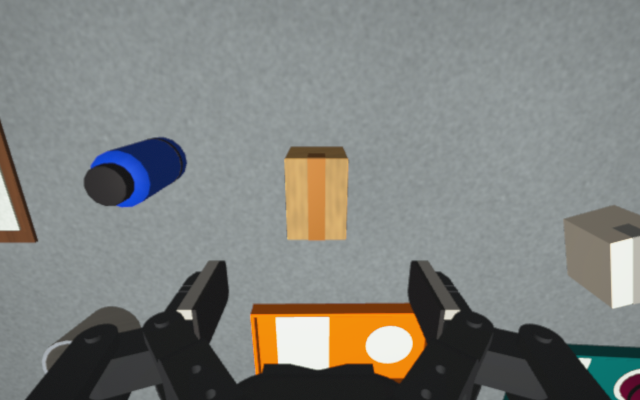

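View pics/t4.png

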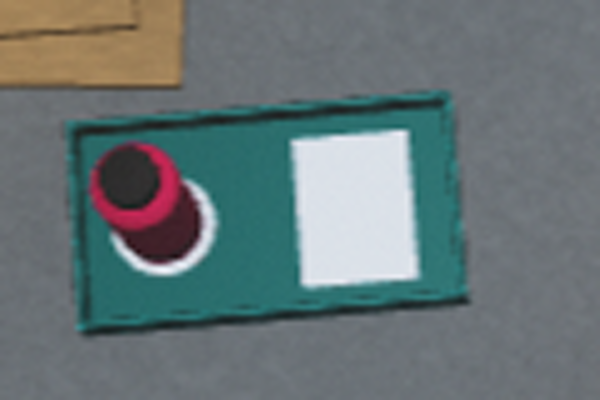

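```bash
cat >> h.py <<'E'
def circ(c,pts,z):
    P=np.array([plane(c,p,z)[:2]*1000 for p in pts])
    A=np.c_[2*P,np.ones(len(P))]; s=np.linalg.lstsq(A,(P**2).sum(1),rcond=None)[0]
    return np.round(s[:2],1),round(float(np.sqrt(s[2]+(s[:2]**2).sum())),1)
def bottle(c,box,hue):
    """shoulder ring: bright hue mask -> hull -> circle at z"""
    s=4; x0,y0,x1,y1=box
    im=cv2.resize(c["pixels"][y0:y1,x0:x1],None,fx=s,fy=s,interpolation=cv2.INTER_CUBIC)
    h=cv2.cvtColor(im,cv2.COLOR_RGB2HSV).astype(int)
    vmax=h[:,:,2][(h[:,:,1]>150)].max()
    m=((abs(h[:,:,0]-hue)<12)&(h[:,:,1]>120)&(h[:,:,2]>0.72*vmax)).astype(np.uint8)
    cs,_=cv2.findContours(m,cv2.RETR_EXTERNAL,cv2.CHAIN_APPROX_NONE); k=max(cs,key=cv2.contourArea)
    k=cv2.convexHull(k)[:,0]
    return (k+.5)/s-.5+[x0,y0], m, h
E
python3 - <<'E'
from h import *
import pickle
t=eyes.camera("top"); d=pickle.load(open("c0.pkl","rb"))
h=cv2.cvtColor(t["pixels"],cv2.COLOR_RGB2HSV)[145,222:240]; print(h.tolist())
h=cv2.cvtColor(t["pixels"],cv2.COLOR_RGB2HSV)[142,216:240]; print(h.tolist())
k,m,_=bottle(t,(216,125,248,160),170); print(circ(t,k,.076))
k,m2,_=bottle(d["top"],(325,203,352,232),170); print("before",circ(d["top"],k,.072))
cv2.imwrite("pics/m.png",np.hstack([cv2.resize(m,(256,256)),cv2.resize(m2,(256,256))])*255)
E
```

```text
[[150, 25, 62], [173, 158, 84], [172, 183, 120], [172, 188, 137], [172, 192, 142], [172, 193, 148], [173, 183, 131], [173, 166, 92], [173, 138, 74], [172, 137, 67], [172, 128, 64], [173, 130, 63], [173, 126, 65], [172, 131, 64], [173, 120, 64], [172, 129, 65], [173, 131, 68], [169, 105, 61]]
[[90, 113, 61], [89, 149, 91], [90, 154, 103], [109, 47, 93], [170, 169, 139], [172, 200, 173], [171, 203, 175], [172, 205, 177], [172, 200, 182], [171, 203, 185], [171, 203, 185], [171, 206, 186], [171, 201, 188], [171, 203, 190], [171, 201, 189], [171, 201, 185], [171, 204, 179], [172, 195, 152], [173, 167, 98], [172, 127, 66], [173, 135, 68], [173, 135, 70], [172, 134, 74], [170, 103, 67]]
(array([645.7, 215.7]), 20.6)
before (array([456.5, -57.1]), 21.1)
```

View pics/m.png

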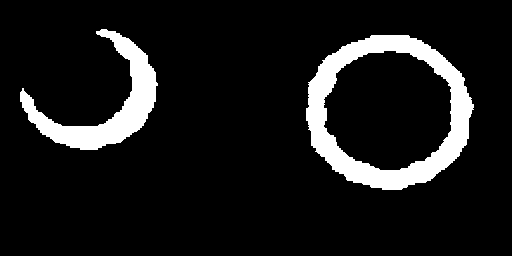

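>>> carry_out --twist '[[0,0,0],[0,0,0],[0,0,0],[0,0,0],[0,0,0],[0,0,0],[0,0,0],[0,0,0],[0,0,0],[0,0,0],[0,0,0],[0,0,0]]' --offset '[[-0.2,-0.1,3.5],[-0.2,-0.1,7],[-0.2,-0.1,10],[-0.2,-0.1,12.2],[-0.2,-0.1,13.2],[-0.2,-0.1,13.2],[-0.2,-0.1,13.2],[-0.2,-0.1,13.2],[-0.2,-0.1,13.2],[-0.2,-0.1,13.2],[-0.2,-0.1,13.2],[-0.2,-0.1,13.2]]' --jaw '[-1,-1,-1,-1,-1,-1,-0.2,0,0.2,0.4,0.7,1]'

```text
clock: 9.33
ee_pos: [0.4508, -0.2128, 0.0264]
ee_rot: [0.002, -0.076, 0.997, -0.001]
force: [0.1, 1.5, 7.1]
finger_gap: 0.0495
```

Run:
```python
from h import *
go(.4498,-.2105,.034,98.7)
```

```text
t 9.33 pos [ 450.8 -212.8   26.4] psi 98.7 q1,q6 [ -31. -130.] gap 49.5 F [0.1 1.5 7.1]
offset [ 0.06  0.24 -0.76] twist [-0.1  0.2 -0. ] rows>= 1
```

>>> carry_out --twist '[[0,0,0],[0,0,0],[0,0,0],[0,0,0],[0,0,0],[0,0,0],[0,0,0]]' --offset '[[0,0,0],[0,0,0],[0,0,-2],[0,0,-5],[0,0,-8],[0,0,-11],[0,0,-13]]' --jaw '[1,1,1,1,1,1,1]'

```text
clock: 9.92
ee_pos: [0.45, -0.2126, 0.158]
ee_rot: [0.002, -0.076, 0.997, -0.001]
force: [0.5, 0.3, -2.2]
finger_gap: 0.0495
```

Run:
```python
from h import *
go(.656,.117,.16,95.3)
```

```text
t 9.92 pos [ 450.  -212.6  158. ] psi 98.7 q1,q6 [ -31. -130.] gap 49.5 F [ 0.5  0.3 -2.2]
offset [-25.34  29.47  -0.2 ] twist [-0.1  0.2  3.4] rows>= 10
```

>>> carry_out --twist '[[0,0,0.3],[0,0,0.6],[0,0,1],[0,0,1.5],[0,0,2],[0,0,2.4],[0,0,2.8],[0,0,3.2],[0,0,3.4],[0,0,3.4],[0,0,3.4],[0,0,3.4]]' --offset '[[-1.8,2.1,0],[-4.3,5,0],[-7.3,8.5,0],[-10.3,12,0],[-13.3,15.5,0],[-16.3,19,0],[-19.3,22.4,0],[-22,25.6,0],[-24.3,28.3,0],[-25.3,29.5,0],[-25.3,29.5,0],[-25.3,29.5,0]]' --jaw '[1,1,1,1,1,1,1,1,1,1,1,1]'

```text
clock: 10.92
ee_pos: [0.6548, 0.1198, 0.1538]
ee_rot: [-0.0, -0.048, 0.999, -0.0]
force: [0.0, -0.7, -2.1]
finger_gap: 0.049
```

Run:
```python
from h import *
go(.656,.117,.03,95.3)
c=shot("wrist","w6"); c=shot("wrist","w6")
go(.656,.117,.03,95.3)
t=telemetry.sense()["ee_pos"]; zc=t[2]+.0296
print("px of expected top corners/centre at tcp", proj(c,(t[0],t[1],zc)))
```

```text
t 10.92 pos [654.8 119.8 153.8] psi 95.5 q1,q6 [  6. -89.] gap 49.0 F [ 0.  -0.7 -2.1]
offset [-0.1  -0.29 12.38] twist [-0.  -0.   0.2] rows>= 3
t 11.02 pos [654.3 117.5 154. ] psi 95.3 q1,q6 [  6. -90.] gap 49.4 F [ 1.1 -1.3 -3.1]
offset [-0.18 -0.06 12.4 ] twist [-0. -0. -0.] rows>= 3
px of expected top corners/centre at tcp [315.01157816 299.492706  ]
```

View pics/w6.png

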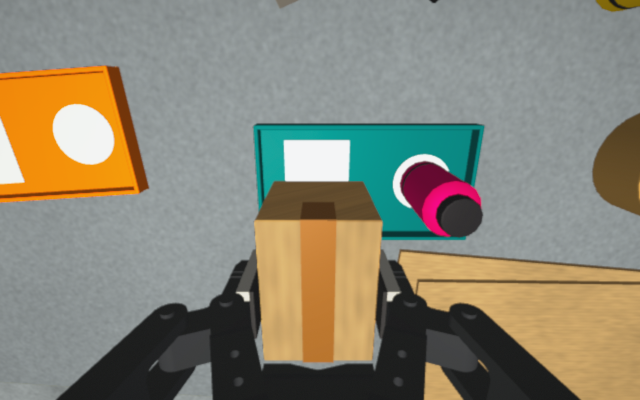

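Run:
```python
from h import *
c=eyes.camera("wrist");t=telemetry.sense()["ee_pos"];print(t*1000); zc=t[2]+.0296
a,b=plane(c,(318,221),zc)*1000,plane(c,(318,361),zc)*1000; print(a,b,(a+b)/2, np.linalg.norm(a-b))
go(.656,.117,.03,95.3)
```

```text
[654.2120576  117.01393941 154.17574247]
[618.29889575 114.5696653  183.77574247] [687.08815927 120.95932843 183.77574247] [652.69352751 117.76449687 183.77574247] 69.08538609109401
t 11.07 pos [654.2 117.  154.2] psi 95.2 q1,q6 [  6. -90.] gap 49.3 F [ 0.7 -0.5 -2.4]
offset [-1.800e-01 -1.000e-02  1.242e+01] twist [-0.  -0.  -0.1] rows>= 3
```

>>> carry_out --twist '[[0,0,0],[0,0,0],[0,0,0],[0,0,0],[0,0,0],[0,0,0],[0,0,0],[0,0,0],[0,0,0]]' --offset '[[-0.1,0,3],[-0.1,0,6],[-0.1,0,8.5],[-0.1,0,10.2],[-0.1,0,11.3],[-0.1,0,11.9],[-0.1,0,11.9],[-0.1,0,11.9],[-0.1,0,11.9]]' --jaw '[1,1,1,1,1,1,1,1,1]'

```text
clock: 11.82
ee_pos: [0.657, 0.1179, 0.0373]
ee_rot: [0.002, -0.046, 0.999, 0.0]
force: [-0.1, 0.2, -3.1]
finger_gap: 0.0496
```

Run:
```python
from h import *
go(.656,.1171,.0304,95.3)
```

```text
t 11.82 pos [657.  117.9  37.3] psi 95.3 q1,q6 [  6. -89.] gap 49.6 F [-0.1  0.2 -3.1]
offset [ 0.11 -0.07  0.69] twist [ 0.   0.2 -0. ] rows>= 1
```

>>> carry_out --twist '[[0,0,0],[0,0,0],[0,0,0],[0,0,0],[0,0,0],[0,0,0],[0,0,0]]' --offset '[[0.1,-0.1,0.2],[0.1,-0.1,0.35],[0.1,-0.1,0.5],[0.1,-0.1,0.6],[0.1,-0.1,0.65],[0.1,-0.1,0.7],[0.1,-0.1,0.7]]' --jaw '[1,1,1,1,1,1,1]'

```text
clock: 12.4
ee_pos: [0.6554, 0.117, 0.0304]
ee_rot: [0.001, -0.046, 0.999, -0.0]
force: [-7.6, -1.2, 11.1]
finger_gap: 0.0494
```

Run:
```python
from h import *
c=shot("wrist","w7")
go(.656,.1171,.0304,95.3)
```

```text
t 12.45 pos [655.4 117.   30.4] psi 95.3 q1,q6 [  6. -90.] gap 49.5 F [-7.1 -0.5 10.8]
offset [-0.06  0.    0.  ] twist [-0.   0.1 -0. ] rows>= 1
```

View pics/w7.png

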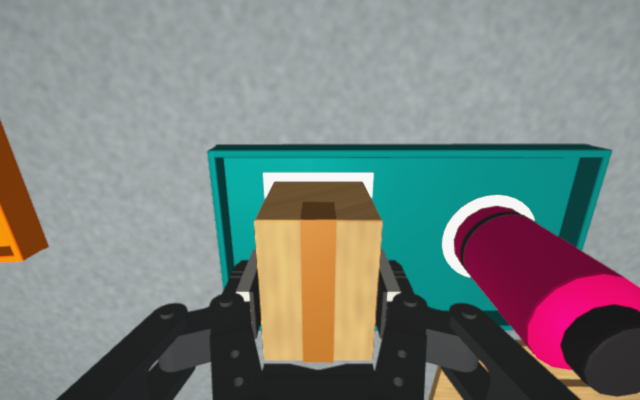

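>>> carry_out --twist '[[0,0,0],[0,0,0],[0,0,0],[0,0,0],[0,0,0],[0,0,0],[0,0,0],[0,0,0],[0,0,0],[0,0,0]]' --offset '[[0,0,0],[0,0,0],[0,0,0],[0,0,0],[0,0,0],[0,0,-1],[0,0,-3],[0,0,-6],[0,0,-9],[0,0,-12]]' --jaw '[0,-0.3,-0.6,-1,-1,-1,-1,-1,-1,-1]'

```text
clock: 13.28
ee_pos: [0.6544, 0.1168, 0.1498]
ee_rot: [-0.0, -0.046, 0.999, -0.0]
force: [0.7, 0.3, 0.6]
finger_gap: 0.0854
```

Run:
```python
from h import *
go(.4655,.1945,.13,63.1)
```

```text
t 13.28 pos [654.4 116.8 149.8] psi 95.3 q1,q6 [  6. -90.] gap 85.4 F [0.7 0.3 0.6]
offset [18.09  9.47  1.99] twist [-0.  -0.  32.2] rows>= 5
```

>>> carry_out --twist '[[0,0,5],[0,0,10],[0,0,16],[0,0,23],[0,0,30],[0,0,32.2],[0,0,32.2],[0,0,32.2],[0,0,32.2],[0,0,32.2]]' --offset '[[3,1.6,0],[6,3.2,0],[10,5.2,0.5],[14,7.3,1],[17,8.9,1.5],[18.1,9.5,2],[18.1,9.5,2],[18.1,9.5,2],[18.1,9.5,2],[18.1,9.5,2]]' --jaw '[-1,-1,-1,-1,-1,-1,-1,-1,-1,-1]'

```text
clock: 14.12
ee_pos: [0.4673, 0.1945, 0.1291]
ee_rot: [0.001, 0.233, 0.973, 0.0]
force: [-0.1, 0.5, 0.5]
finger_gap: 0.0857
```

Run:
```python
from h import *
c=shot("wrist","w8")
im=c["pixels"].astype(int)
print("pred",proj(c,(.4647,.1951,.028)))
go(.4647,.1951,.008,63.1)
t=shot("top","t5",(200,100,320,180),5)
```

```text
pred [316.87215608 195.39085783]
t 14.17 pos [467.2 194.4 128.9] psi 63.1 q1,q6 [ 17. -46.] gap 85.6 F [0.6 0.5 0.5]
offset [ 0.27 -0.06 12.09] twist [ 0.   0.1 -0. ] rows>= 3
```

View pics/w8.png

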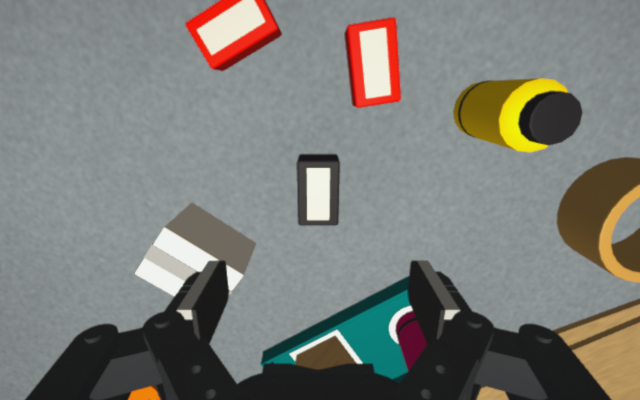

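View pics/t5.png

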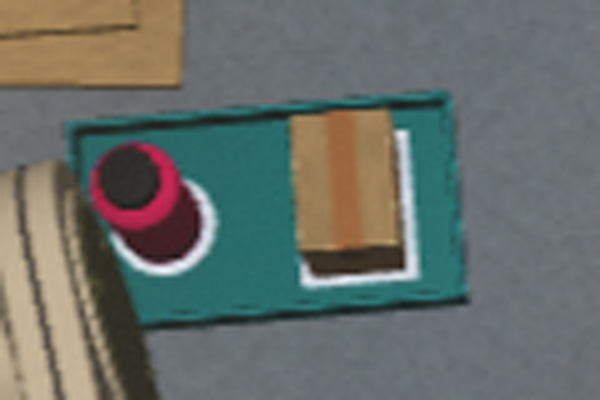

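Run:
```python
from h import *
c=eyes.camera("wrist"); im=c["pixels"].astype(int)
m=np.zeros((400,640),np.uint8); m[160:232,292:345]=(im.min(2)>150)[160:232,292:345]
r,k=rectw(c,m,.028); print("strip wrist",r)
t=eyes.camera("top"); h=cv2.cvtColor(t["pixels"],cv2.COLOR_RGB2HSV).astype(int)
m=np.zeros((400,640),np.uint8); m[118:160,254:286]=((h[:,:,0]<25)&(h[:,:,1]>70)&(h[:,:,2]>95))[118:160,254:286]
r,k=rectw(t,m,.060); print("brown",r)
cv2.imwrite("pics/w8c.png",cv2.resize(c["pixels"][140:240,260:380],None,fx=5,fy=5,interpolation=cv2.INTER_CUBIC)[:,:,::-1])
```

```text
strip wrist ((464.4379577636719, 196.11758422851562), (18.194185256958008, 43.50819778442383), 62.55735397338867)
brown ((654.3030395507812, 114.814697265625), (69.90474700927734, 50.58672332763672), 6.392491340637207)
```

View pics/w8c.png

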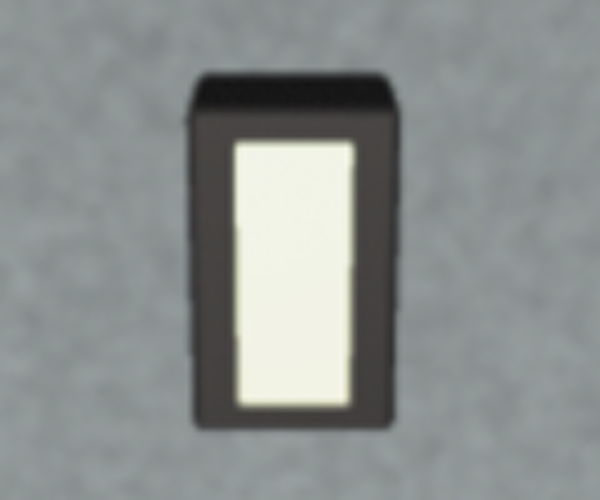

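>>> carry_out --twist '[[0,0,0],[0,0,0],[0,0,0],[0,0,0],[0,0,0],[0,0,0],[0,0,0],[0,0,0],[0,0,0],[0,0,0],[0,0,0],[0,0,0]]' --offset '[[0.3,0,3.5],[0.3,0,6.5],[0.3,0,9],[0.3,0,11],[0.3,0,11.8],[0.3,0,12],[0.3,0,12],[0.3,0,12],[0.3,0,12],[0.3,0,12],[0.3,0,12],[0.3,0,12]]' --jaw '[-1,-1,-1,-1,-1,-1,-0.2,0.1,0.3,0.5,0.7,1]' --newtons 30

```text
clock: 15.32
ee_pos: [0.4643, 0.1966, 0.0096]
ee_rot: [0.001, 0.233, 0.973, 0.001]
force: [0.3, -0.4, 6.5]
finger_gap: 0.0331
```

>>> carry_out --twist '[[0,0,0],[0,0,0],[0,0,0]]' --offset '[[0,0,0],[0,0,0],[0,0,0]]' --jaw '[1,1,1]'

```text
clock: 15.57
ee_pos: [0.4643, 0.1966, 0.0096]
ee_rot: [0.001, 0.233, 0.973, 0.001]
force: [-1.1, 0.3, 6.8]
finger_gap: 0.0332
```

Run:
```python
from h import *
go(.4647,.1951,.008,63.1)
```

```text
t 15.57 pos [464.3 196.6   9.6] psi 63.1 q1,q6 [ 17. -46.] gap 33.2 F [-1.1  0.3  6.8]
offset [-0.1  -0.11  0.16] twist [ 0.1  0.1 -0. ] rows>= 1
```

>>> carry_out --twist '[[0,0,0],[0,0,0],[0,0,0],[0,0,0],[0,0,0],[0,0,0]]' --offset '[[0,0,-1.5],[0,0,-4],[0,0,-7],[0,0,-10.5],[0,0,-14],[0,0,-16]]' --jaw '[1,1,1,1,1,1]'

```text
clock: 16.07
ee_pos: [0.4645, 0.1966, 0.1728]
ee_rot: [0.002, 0.233, 0.973, 0.001]
force: [-0.1, 0.4, -0.2]
finger_gap: 0.0331
```

Run:
```python
from h import *
go(.6538,.116,.160,95.8)
```

```text
t 16.07 pos [464.5 196.6 172.8] psi 63.1 q1,q6 [ 17. -46.] gap 33.1 F [-0.1  0.4 -0.2]
offset [-20.52   1.37   1.36] twist [  0.1   0.3 -32.7] rows>= 5
```

>>> carry_out --twist '[[0,0,-4],[0,0,-9],[0,0,-15],[0,0,-21],[0,0,-27],[0,0,-31],[0,0,-32.7],[0,0,-32.7],[0,0,-32.7],[0,0,-32.7],[0,0,-32.7]]' --offset '[[-2,0.1,0.2],[-5,0.3,0.5],[-9,0.6,0.9],[-13,0.9,1.2],[-16.5,1.1,1.4],[-19.5,1.3,1.4],[-20.5,1.4,1.4],[-20.5,1.4,1.4],[-20.5,1.4,1.4],[-20.5,1.4,1.4],[-20.5,1.4,1.4]]' --jaw '[1,1,1,1,1,1,1,1,1,1,1]'

```text
clock: 16.98
ee_pos: [0.6512, 0.1166, 0.1543]
ee_rot: [-0.0, -0.051, 0.999, 0.0]
force: [-0.3, 0.4, -0.6]
finger_gap: 0.0336
```

Run:
```python
from h import *
c=shot("wrist","w9")
go(.6538,.116,.0696,95.8)
```

```text
t 17.03 pos [651.3 116.6 154.4] psi 95.8 q1,q6 [  6. -90.] gap 33.1 F [ 0.3  0.1 -1.3]
offset [-0.24 -0.09  8.48] twist [ 0. -0.  0.] rows>= 3
```

View pics/w9.png

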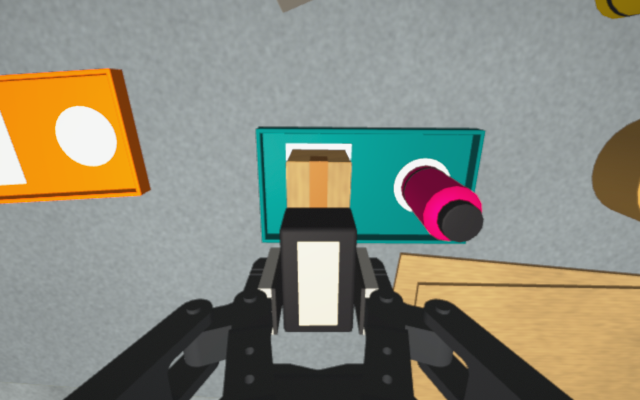

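>>> carry_out --twist '[[0,0,0],[0,0,0],[0,0,0],[0,0,0],[0,0,0],[0,0,0],[0,0,0],[0,0,0]]' --offset '[[-0.2,-0.1,2],[-0.2,-0.1,4.2],[-0.2,-0.1,6],[-0.2,-0.1,7.2],[-0.2,-0.1,7.7],[-0.2,-0.1,7.9],[-0.2,-0.1,7.9],[-0.2,-0.1,7.9]]' --jaw '[1,1,1,1,1,1,1,1]'

```text
clock: 17.7
ee_pos: [0.6551, 0.1153, 0.0766]
ee_rot: [0.001, -0.051, 0.999, 0.0]
force: [0.1, -0.1, -0.5]
finger_gap: 0.0332
```

Run:
```python
from h import *
go(.6538,.116,.0696,95.8)
```

```text
t 17.7 pos [655.1 115.3  76.6] psi 95.8 q1,q6 [  6. -90.] gap 33.2 F [ 0.1 -0.1 -0.5]
offset [0.12 0.08 0.7 ] twist [-0.   0.1 -0. ] rows>= 1
```

>>> carry_out --twist '[[0,0,0],[0,0,0],[0,0,0],[0,0,0],[0,0,0],[0,0,0],[0,0,0]]' --offset '[[0.1,0.1,0.2],[0.1,0.1,0.35],[0.1,0.1,0.5],[0.1,0.1,0.6],[0.1,0.1,0.65],[0.1,0.1,0.65],[0.1,0.1,0.65]]' --jaw '[1,1,1,1,1,1,1]'

```text
clock: 18.28
ee_pos: [0.6535, 0.116, 0.0697]
ee_rot: [0.0, -0.05, 0.999, 0.0]
force: [-3.0, -1.3, 5.5]
finger_gap: 0.0331
```

Run:
```python
from h import *
c=shot("wrist","w10")
go(.6538,.116,.0696,95.8)
```

```text
t 18.33 pos [653.5 116.   69.7] psi 95.8 q1,q6 [  6. -90.] gap 33.1 F [-2.3 -0.3  5.9]
offset [-0.02 -0.    0.01] twist [ 0.   0.1 -0. ] rows>= 1
```

View pics/w10.png

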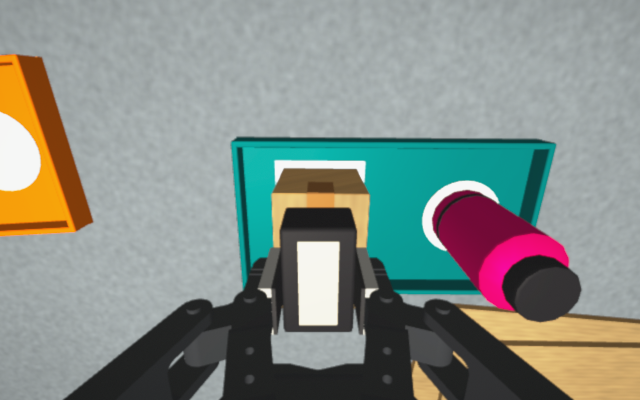

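Contact made; release and retreat.

>>> carry_out --twist '[[0,0,0],[0,0,0],[0,0,0],[0,0,0],[0,0,0],[0,0,0],[0,0,0],[0,0,0],[0,0,0],[0,0,0]]' --offset '[[0,0,0],[0,0,0],[0,0,0],[0,0,0],[0,0,0],[0,0,-1],[0,0,-3],[0,0,-6],[0,0,-9],[0,0,-10]]' --jaw '[0.3,0,-0.4,-1,-1,-1,-1,-1,-1,-1]'

```text
clock: 19.17
ee_pos: [0.6557, 0.1162, 0.1753]
ee_rot: [0.004, -0.05, 0.999, 0.0]
force: [0.5, -1.3, 1.3]
finger_gap: 0.0856
```

Run:
```python
from h import *
c=shot("wrist","w11")
go(.4501,-.3561,.16,70)
```

```text
t 19.22 pos [656.3 116.3 176.1] psi 95.8 q1,q6 [  6. -90.] gap 85.4 F [ 0.4 -0.3  2.3]
offset [ 25.3  -44.92   1.37] twist [ 0.1  0.5 25.8] rows>= 13
```

View pics/w11.png

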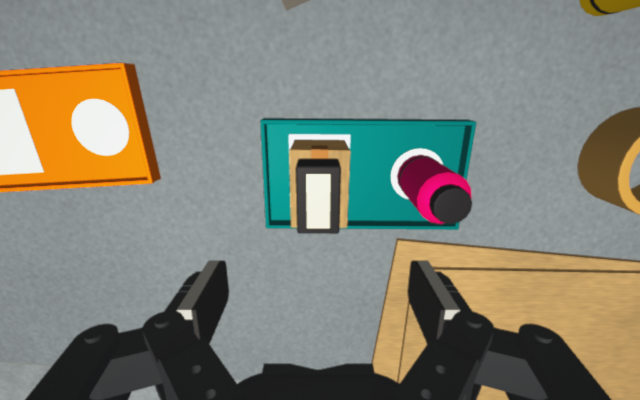

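>>> carry_out --twist '[[0,0,16],[0,0,16],[0,0,16],[0,0,16],[0,0,16],[0,0,16],[0,0,16],[0,0,16],[0,0,16],[0,0,16],[0,0,16],[0,0,16]]' --offset '[[25.3,-44.9,1.4],[25.3,-44.9,1.4],[25.3,-44.9,1.4],[25.3,-44.9,1.4],[25.3,-44.9,1.4],[25.3,-44.9,1.4],[25.3,-44.9,1.4],[25.3,-44.9,1.4],[25.3,-44.9,1.4],[25.3,-44.9,1.4],[25.3,-44.9,1.4],[25.3,-44.9,1.4]]' --jaw '[-1,-1,-1,-1,-1,-1,-1,-1,-1,-1,-1,-1]'

```text
clock: 20.22
ee_pos: [0.4515, -0.3435, 0.1545]
ee_rot: [-0.0, 0.089, 0.996, 0.0]
force: [1.0, 0.1, 0.2]
finger_gap: 0.0852
```

Run:
```python
from h import *
go(.4501,-.3561,.16,80)
```

```text
t 20.22 pos [ 451.5 -343.5  154.5] psi 79.8 q1,q6 [ -42. -122.] gap 85.2 F [1.  0.1 0.2]
offset [-0.09 -1.27 -0.55] twist [ 0.  -0.  -0.2] rows>= 1
```

>>> carry_out --twist '[[0,0,0],[0,0,0],[0,0,0],[0,0,0],[0,0,0]]' --offset '[[0,-0.9,0],[0,-0.9,0],[0,-0.9,0],[0,-0.9,0],[0,-0.9,0]]' --jaw '[-1,-1,-1,-1,-1]'

```text
clock: 20.63
ee_pos: [0.452, -0.3494, 0.1548]
ee_rot: [-0.0, 0.088, 0.996, 0.0]
force: [-1.0, 0.4, 0.5]
finger_gap: 0.0852
```

Run:
```python
from h import *
go(.4501,-.3561,.036,80)
c=shot("wrist","w12"); print(proj(c,(.4491,-.3571,.09)))
t=shot("top","t6",(200,100,320,180),5)
k,m,_=bottle(c,(260,130,370,260),120); print(circ(c,k,.072),k[:,0].min(),k[:,0].max())
im=t["pixels"].astype(int)
m=np.zeros((400,640),np.uint8); m[118:150,258:282]=(im.min(2)>140)[118:150,258:282]
r,k=rectw(t,m,.088); print("strip",r)
```

```text
t 20.63 pos [ 452.  -349.4  154.8] psi 79.9 q1,q6 [ -43. -123.] gap 85.2 F [-1.   0.4  0.5]
offset [ 0.06 -0.7  11.88] twist [ 0.  -0.  -0.1] rows>= 3
[305.98913252 213.55781333]
(array([ 449. , -357.9]), 21.7) 277.125 334.375
strip ((654.2901611328125, 115.30451965332031), (42.677490234375, 18.28141212463379), 6.1859049797058105)
```

View pics/w12.png

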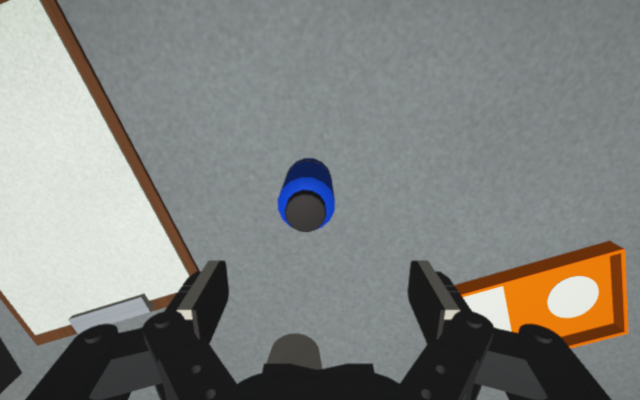

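View pics/t6.png

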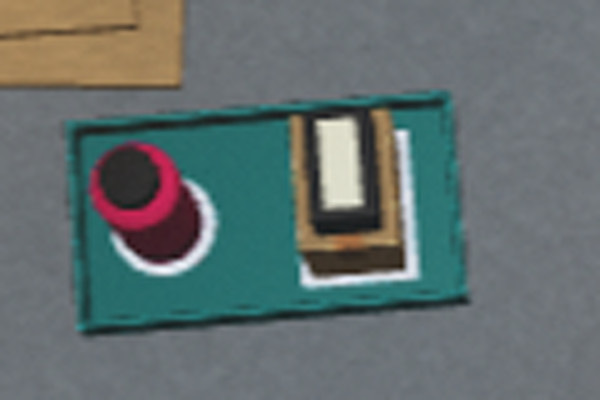

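>>> carry_out --twist '[[0,0,0],[0,0,0],[0,0,0],[0,0,0],[0,0,0],[0,0,0],[0,0,0],[0,0,0],[0,0,0],[0,0,0],[0,0,0],[0,0,0]]' --offset '[[0.2,-0.8,2.5],[0.2,-0.8,6],[0.2,-0.8,9],[0.2,-0.8,11.2],[0.2,-0.8,11.8],[0.2,-0.8,11.8],[0.2,-0.8,11.8],[0.2,-0.8,11.8],[0.2,-0.8,11.8],[0.2,-0.8,11.8],[0.2,-0.8,11.8],[0.2,-0.8,11.8]]' --jaw '[-1,-1,-1,-1,-1,-1,0,0.1,0.3,0.5,0.7,1]' --newtons 40

```text
clock: 21.73
ee_pos: [0.4493, -0.3593, 0.0393]
ee_rot: [0.001, 0.089, 0.996, -0.001]
force: [0.4, 1.5, 6.0]
finger_gap: 0.043
```

>>> carry_out --twist '[[0,0,0],[0,0,0]]' --offset '[[0,0,0],[0,0,0]]' --jaw '[1,1]'

```text
clock: 21.9
ee_pos: [0.4492, -0.3593, 0.0393]
ee_rot: [0.001, 0.089, 0.996, -0.001]
force: [-0.7, 2.0, 6.1]
finger_gap: 0.0434
```

Run:
```python
from h import *
go(.4491,-.3573,.036,80)
```

```text
t 21.9 pos [ 449.2 -359.3   39.3] psi 79.8 q1,q6 [ -44. -124.] gap 43.4 F [-0.7  2.   6.1]
offset [0.05 0.2  0.33] twist [-0.1  0.2 -0.2] rows>= 1
```

>>> carry_out --twist '[[0,0,0],[0,0,0],[0,0,0],[0,0,0],[0,0,0],[0,0,0]]' --offset '[[0,0,-1.5],[0,0,-4],[0,0,-7],[0,0,-10],[0,0,-12],[0,0,-12]]' --jaw '[1,1,1,1,1,1]'

```text
clock: 22.4
ee_pos: [0.4505, -0.3608, 0.1638]
ee_rot: [0.004, 0.089, 0.996, -0.003]
force: [1.2, -1.0, -2.2]
finger_gap: 0.0424
```

Run:
```python
from h import *
go(.6309,-.0985,.16,80)
```

```text
t 22.4 pos [ 450.5 -360.8  163.8] psi 79.8 q1,q6 [ -44. -124.] gap 42.4 F [ 1.2 -1.  -2.2]
offset [-13.1   29.02   0.33] twist [-0.3  0.5 -0.2] rows>= 8
```

>>> carry_out --twist '[[0,0,0],[0,0,0],[0,0,0],[0,0,0],[0,0,0],[0,0,0],[0,0,0],[0,0,0],[0,0,0],[0,0,0],[0,0,0],[0,0,0]]' --offset '[[-1,2.2,0],[-2.5,5.5,0],[-4,8.9,0],[-5.5,12.2,0],[-7,15.5,0],[-8.7,19.2,0],[-10.4,23,0],[-12,26.6,0],[-12.8,28.4,0],[-13.1,29,0],[-13.1,29,0],[-13.1,29,0]]' --jaw '[1,1,1,1,1,1,1,1,1,1,1,1]'

```text
clock: 23.4
ee_pos: [0.6275, -0.0965, 0.1559]
ee_rot: [-0.001, 0.089, 0.996, -0.0]
force: [-0.6, -0.2, -2.1]
finger_gap: 0.0429
```

Run:
```python
from h import *
for i in range(3): c=shot("wrist","w13")
im=c["pixels"].astype(int); w=im.min(2)>190
cs,_=cv2.findContours(w.astype(np.uint8),cv2.RETR_EXTERNAL,cv2.CHAIN_APPROX_NONE)
for k in cs:
    if cv2.contourArea(k)>1500:
        r=cv2.boundingRect(k); w2=np.array([plane(c,p[0],.004)[:2]*1000 for p in k]).astype(np.float32)
        print(r,cv2.minAreaRect(w2),circ(c,k[:,0],.004), circ(c,k[k[:,0,1]<r[1]+r[2]*.6][:,0],.004))
go(.6309,-.0985,.0433,80)
```

```text
(179, 170, 87, 88) ((645.8218994140625, -196.98109436035156), (80.39789581298828, 60.11368179321289), 9.181940078735352) (array([ 645.6, -197. ]), 40.0) (array([ 634. , -198.3]), 33.1)
(290, 157, 56, 47) ((626.21630859375, -97.72599029541016), (53.41230010986328, 45.61606979370117), 81.31253814697266) (array([627.2, -97.8]), 24.9) (array([629.9, -98.2]), 26.7)
t 23.55 pos [627.5 -97.7 156.7] psi 79.7 q1,q6 [-13. -93.] gap 43.0 F [ 0.1 -0.3 -2.5]
offset [-0.36 -0.02 11.34] twist [-0.  -0.  -0.3] rows>= 3
```

View pics/w13.png

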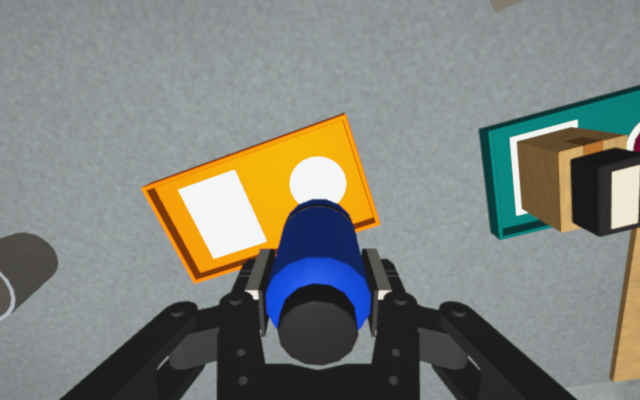

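>>> carry_out --twist '[[0,0,0],[0,0,0],[0,0,0],[0,0,0],[0,0,0],[0,0,0],[0,0,0],[0,0,0]]' --offset '[[-0.2,0,3],[-0.2,0,6],[-0.2,0,8.2],[-0.2,0,9.7],[-0.2,0,10.4],[-0.2,0,10.8],[-0.2,0,10.8],[-0.2,0,10.8]]' --jaw '[1,1,1,1,1,1,1,1]'

```text
clock: 24.22
ee_pos: [0.631, -0.0972, 0.0504]
ee_rot: [0.001, 0.089, 0.996, -0.0]
force: [-0.0, -0.4, -2.1]
finger_gap: 0.0432
```

Run:
```python
from h import *
go(.6311,-.0984,.0433,80)
```

```text
t 24.22 pos [631.  -97.2  50.4] psi 79.8 q1,q6 [-13. -93.] gap 43.2 F [-0.  -0.4 -2.1]
offset [-0.03 -0.11  0.71] twist [-0.   0.1 -0.2] rows>= 1
```

>>> carry_out --twist '[[0,0,0],[0,0,0],[0,0,0],[0,0,0],[0,0,0],[0,0,0],[0,0,0]]' --offset '[[0,-0.1,0.2],[0,-0.1,0.35],[0,-0.1,0.5],[0,-0.1,0.6],[0,-0.1,0.65],[0,-0.1,0.7],[0,-0.1,0.7]]' --jaw '[1,1,1,1,1,1,1]'

```text
clock: 24.8
ee_pos: [0.6306, -0.0976, 0.0434]
ee_rot: [0.0, 0.089, 0.996, -0.0]
force: [-4.0, 0.5, 7.3]
finger_gap: 0.0432
```

Run:
```python
from h import *
c=shot("wrist","w14")
go(.6311,-.0984,.0433,80)
```

```text
t 24.85 pos [630.6 -97.6  43.4] psi 79.8 q1,q6 [-13. -93.] gap 42.9 F [-3.1  0.9  6.8]
offset [-0.06 -0.07  0.01] twist [-0.   0.1 -0.2] rows>= 1
```

View pics/w14.png

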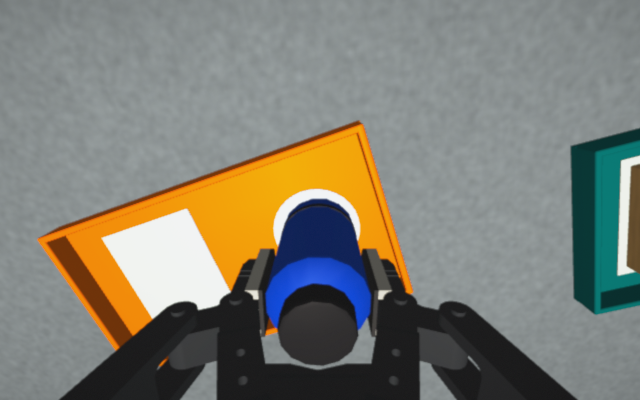

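>>> carry_out --twist '[[0,0,0],[0,0,0],[0,0,0],[0,0,0],[0,0,0],[0,0,0],[0,0,0],[0,0,0],[0,0,0],[0,0,0],[0,0,0]]' --offset '[[0,0,0],[0,0,0],[0,0,0],[0,0,0],[0,0,0],[0,0,-1],[0,0,-3],[0,0,-6],[0,0,-9],[0,0,-11],[0,0,-11]]' --jaw '[0,-0.3,-0.6,-1,-1,-1,-1,-1,-1,-1,-1]'

```text
clock: 25.77
ee_pos: [0.6336, -0.0983, 0.1597]
ee_rot: [0.005, 0.089, 0.996, -0.001]
force: [0.8, -0.7, 0.6]
finger_gap: 0.0853
```

Run:
```python
from h import *
go(.4698,.0795,.15,117.1)
```

```text
t 25.77 pos [633.6 -98.3 159.7] psi 79.8 q1,q6 [-13. -93.] gap 85.3 F [ 0.8 -0.7  0.6]
offset [19.28 14.6   0.76] twist [ -0.2   0.6 -37.3] rows>= 6
```

>>> carry_out --twist '[[0,0,-6],[0,0,-12],[0,0,-18],[0,0,-24],[0,0,-30],[0,0,-35],[0,0,-37.3],[0,0,-37.3],[0,0,-37.3],[0,0,-37.3],[0,0,-37.3]]' --offset '[[2.5,1.9,0],[5.5,4.2,0],[8.5,6.5,0.2],[11.5,8.8,0.4],[14.5,11,0.6],[17.5,13.3,0.7],[19,14.4,0.7],[19.3,14.6,0.7],[19.3,14.6,0.7],[19.3,14.6,0.7],[19.3,14.6,0.7]]' --jaw '[-1,-1,-1,-1,-1,-1,-1,-1,-1,-1,-1]'

```text
clock: 26.68
ee_pos: [0.467, 0.0796, 0.1454]
ee_rot: [0.0, -0.233, 0.972, -0.0]
force: [0.4, -0.4, -0.1]
finger_gap: 0.0855
```

Run:
```python
from h import *
for i in range(2): c=shot("wrist","w15")
im=c["pixels"].astype(int)
print("pred",proj(c,(.4698,.079,.056)))
go(.4698,.0792,.024,117.1)
t=shot("top","t7",(320,100,440,180),5)
try:
    k,m,_=bottle(t,(336,130,372,168),120); print("blue",circ(t,k,.076))
except Exception as e: print(e)
```

```text
pred [314.98783931 206.1559453 ]
t 26.78 pos [466.8  79.5 145.1] psi 117.0 q1,q6 [   3. -114.] gap 85.4 F [-0.1 -0.2 -0.3]
offset [-0.25 -0.16 12.11] twist [-0.   0.  -0.1] rows>= 3
blue (array([ 617. , -104.7]), 2.8)
```

View pics/w15.png

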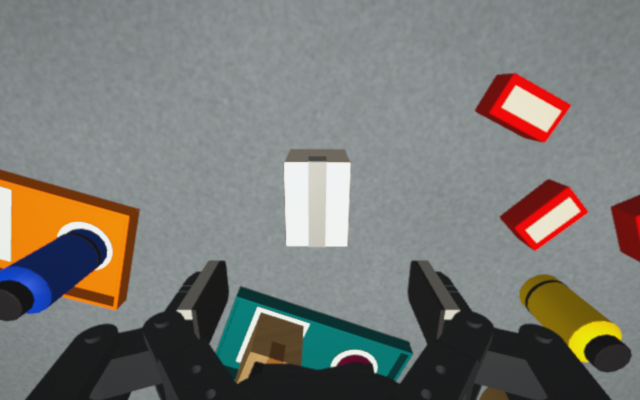

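View pics/t7.png

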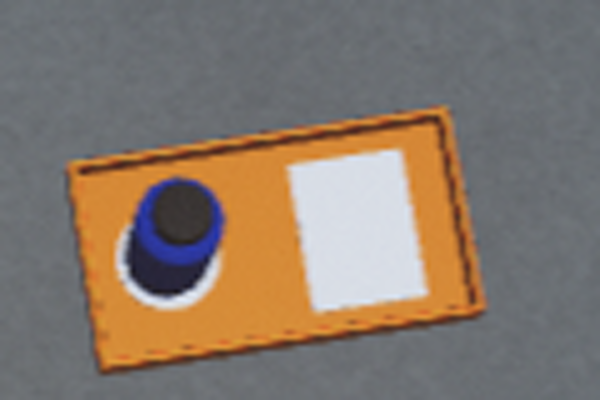

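Run:
```python
from h import *
c=eyes.camera("wrist")
m=np.zeros((400,640),np.uint8); m[155:255,275:360]=(c["pixels"].min(2)>185)[155:255,275:360]
m=cv2.morphologyEx(m,cv2.MORPH_CLOSE,np.ones((25,25)))
r,k=rectw(c,m,.056); print(r)
t=eyes.camera("top")
print("blue cap",plane(t,(356.2,142.2),.094)*1000)
go(.4698,.0792,.024,117.1)
```

```text
((468.840576171875, 80.0000228881836), (69.5862045288086, 49.95787048339844), 26.637306213378906)
blue cap [629.91061209 -97.91576937  94.        ]
t 26.93 pos [466.4  79.8 144.9] psi 117.0 q1,q6 [   3. -114.] gap 85.6 F [-0.2  0.2 -0.1]
offset [-0.28 -0.21 12.09] twist [ 0.  -0.  -0.1] rows>= 3
```

>>> carry_out --twist '[[0,0,0],[0,0,0],[0,0,0],[0,0,0],[0,0,0],[0,0,0],[0,0,0],[0,0,0],[0,0,0],[0,0,0],[0,0,0],[0,0,0]]' --offset '[[-0.1,-0.2,3],[-0.1,-0.2,6],[-0.1,-0.2,9],[-0.1,-0.2,11],[-0.1,-0.2,12],[-0.1,-0.2,12],[-0.1,-0.2,12],[-0.1,-0.2,12],[-0.1,-0.2,12],[-0.1,-0.2,12],[-0.1,-0.2,12],[-0.1,-0.2,12]]' --jaw '[-1,-1,-1,-1,-1,-1,-0.2,0,0.2,0.4,0.7,1]'

```text
clock: 27.93
ee_pos: [0.4697, 0.0791, 0.0271]
ee_rot: [0.002, -0.234, 0.972, -0.0]
force: [-0.1, -2.1, 7.3]
finger_gap: 0.0493
```

>>> carry_out --twist '[[0,0,0],[0,0,0]]' --offset '[[0,0,0],[0,0,0]]' --jaw '[1,1]'

```text
clock: 28.1
ee_pos: [0.4697, 0.0791, 0.0271]
ee_rot: [0.002, -0.234, 0.972, -0.0]
force: [-0.6, -0.7, 6.7]
finger_gap: 0.0494
```

Run:
```python
from h import *
go(.4693,.0795,.024,117.1)
```

```text
t 28.1 pos [469.7  79.1  27.1] psi 117.1 q1,q6 [   3. -114.] gap 49.4 F [-0.6 -0.7  6.7]
offset [0.02 0.05 0.31] twist [-0.1  0.2 -0. ] rows>= 1
```

>>> carry_out --twist '[[0,0,0],[0,0,0],[0,0,0],[0,0,0],[0,0,0],[0,0,0]]' --offset '[[0,0,-1.5],[0,0,-4],[0,0,-7.5],[0,0,-11],[0,0,-13.5],[0,0,-13.5]]' --jaw '[1,1,1,1,1,1]'

```text
clock: 28.6
ee_pos: [0.4717, 0.0794, 0.1674]
ee_rot: [0.005, -0.234, 0.972, -0.001]
force: [0.6, -0.8, -0.6]
finger_gap: 0.0492
```

Run:
```python
from h import *
go(.6464,-.1974,.165,99.1)
```

```text
t 28.6 pos [471.7  79.4 167.4] psi 117.1 q1,q6 [   3. -114.] gap 49.2 F [ 0.6 -0.8 -0.6]
offset [ -2.94 -32.59   0.41] twist [-0.2  0.6 18. ] rows>= 8
```

>>> carry_out --twist '[[0,0,1.5],[0,0,3.5],[0,0,6],[0,0,8],[0,0,10],[0,0,12],[0,0,14],[0,0,16],[0,0,17.5],[0,0,18],[0,0,18],[0,0,18]]' --offset '[[-0.2,-2.4,0],[-0.5,-5.8,0],[-0.9,-9.6,0],[-1.2,-13.5,0],[-1.6,-17.4,0],[-1.9,-21.2,0],[-2.3,-25,0],[-2.6,-28.6,0],[-2.8,-31.4,0],[-2.9,-32.6,0],[-2.9,-32.6,0],[-2.9,-32.6,0]]' --jaw '[1,1,1,1,1,1,1,1,1,1,1,1]'

```text
clock: 29.6
ee_pos: [0.6416, -0.1983, 0.1589]
ee_rot: [-0.001, -0.079, 0.997, 0.0]
force: [-0.4, 0.3, -2.6]
finger_gap: 0.0491
```

Run:
```python
from h import *
for i in range(3): c=shot("wrist","w16")
t=telemetry.sense()["ee_pos"]; zc=t[2]+.0289
go(.6464,-.1974,.0311,99.1)
m=np.zeros((400,640),np.uint8); m[205:370,250:390]=(c["pixels"].min(2)>185)[205:370,250:390]
m=cv2.morphologyEx(m,cv2.MORPH_CLOSE,np.ones((35,35)))
r,k=rectw(c,m,zc); print(r, t*1000)
```

```text
t 29.75 pos [ 641.6 -196.8  159.7] psi 99.1 q1,q6 [ -21. -121.] gap 49.4 F [ 0.8 -0.3 -2.6]
offset [-0.47 -0.14 12.86] twist [ 0. -0.  0.] rows>= 4
((640.0866088867188, -194.1768341064453), (67.9798812866211, 54.65972900390625), 9.036166191101074) [ 641.60010495 -196.83094779  159.71602396]
```

View pics/w16.png

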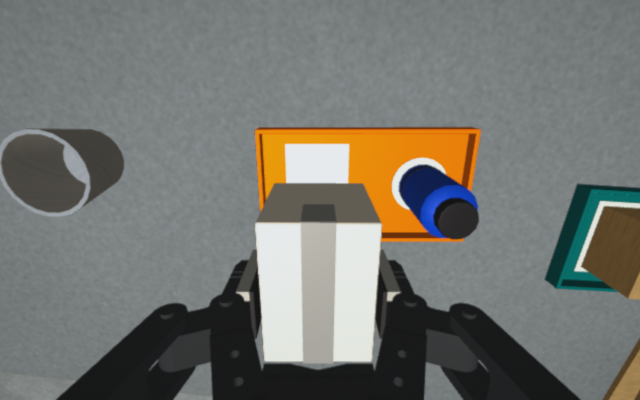

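>>> carry_out --twist '[[0,0,0],[0,0,0],[0,0,0],[0,0,0],[0,0,0],[0,0,0],[0,0,0],[0,0,0],[0,0,0]]' --offset '[[-0.4,-0.1,3],[-0.4,-0.1,6.2],[-0.4,-0.1,8.8],[-0.4,-0.1,10.6],[-0.4,-0.1,11.8],[-0.4,-0.1,12.3],[-0.4,-0.1,12.3],[-0.4,-0.1,12.3],[-0.4,-0.1,12.3]]' --jaw '[1,1,1,1,1,1,1,1,1]'

```text
clock: 30.5
ee_pos: [0.6476, -0.1987, 0.0394]
ee_rot: [0.002, -0.079, 0.997, -0.001]
force: [0.7, 0.2, -2.4]
finger_gap: 0.0493
```

Run:
```python
from h import *
go(.6470,-.1973,.0311,99.1)
```

```text
t 30.5 pos [ 647.6 -198.7   39.4] psi 99.1 q1,q6 [ -21. -120.] gap 49.3 F [ 0.7  0.2 -2.4]
offset [0.04 0.15 0.83] twist [-0.1  0.2 -0. ] rows>= 1
```

>>> carry_out --twist '[[0,0,0],[0,0,0],[0,0,0],[0,0,0],[0,0,0],[0,0,0],[0,0,0],[0,0,0]]' --offset '[[0,0.1,0.2],[0,0.1,0.4],[0,0.1,0.55],[0,0.1,0.65],[0,0.1,0.7],[0,0.1,0.75],[0,0.1,0.8],[0,0.1,0.8]]' --jaw '[1,1,1,1,1,1,1,1]'

```text
clock: 31.17
ee_pos: [0.6466, -0.1976, 0.0312]
ee_rot: [0.0, -0.079, 0.997, -0.0]
force: [-6.1, 1.9, 10.5]
finger_gap: 0.0493
```

Run:
```python
from h import *
c=shot("wrist","w17")
go(.6470,-.1973,.0311,99.1)
```

```text
t 31.22 pos [ 646.6 -197.6   31.2] psi 99.1 q1,q6 [ -21. -120.] gap 49.3 F [-6.1  1.2 10.8]
offset [-0.05  0.03  0.01] twist [-0.   0.1 -0. ] rows>= 1
```

View pics/w17.png

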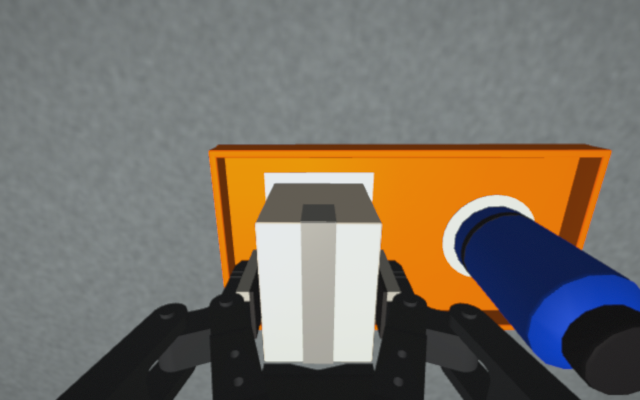

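Seated and aligned. Release, rise, and back off toward the robot.

>>> carry_out --twist '[[0,0,0],[0,0,0],[0,0,0],[0,0,0],[0,0,0],[0,0,0],[0,0,0],[0,0,0],[0,0,0],[0,0,0],[0,0,0],[0,0,0]]' --offset '[[0,0,0],[0,0,0],[0,0,0],[0,0,0],[0,0,0],[0,0,-1],[0,0,-3],[0,0,-6],[0,0,-9],[0,0,-12],[3,0,-14],[6,0,-16]]' --jaw '[0,-0.3,-0.6,-1,-1,-1,-1,-1,-1,-1,-1,-1]'

```text
clock: 32.22
ee_pos: [0.5874, -0.2068, 0.1915]
ee_rot: [0.001, -0.08, 0.997, -0.001]
force: [-0.3, -0.7, 0.9]
finger_gap: 0.085
```

>>> carry_out --twist '[[0,0,0],[0,0,0],[0,0,0],[0,0,0],[0,0,0],[0,0,0],[0,0,0],[0,0,0],[0,0,0]]' --offset '[[4,-3,0],[8,-6,0],[12,-9,0],[15,-12,0],[15,-15,0],[15,-15,0],[15,-15,0],[15,-15,0],[15,-15,0]]' --jaw '[-1,-1,-1,-1,-1,-1,-1,-1,-1]'

```text
clock: 32.97
ee_pos: [0.4629, -0.3777, 0.1893]
ee_rot: [0.0, -0.08, 0.997, 0.0]
force: [1.0, -0.3, -0.6]
finger_gap: 0.0855
```

Run:
```python
from h import *
t=shot("top","t8",(130,90,490,280),2); s=shot("side","s8",(230,80,450,370),2)
h=cv2.cvtColor(t["pixels"],cv2.COLOR_RGB2HSV).astype(int)
m=np.zeros((400,640),np.uint8); m[115:170,370:415]=((h[:,:,2]>120)&(h[:,:,1]<60))[115:170,370:415]
cv2.imwrite("pics/t8c.png",cv2.resize(t["pixels"][110:180,210:420],None,fx=3.8,fy=5,interpolation=cv2.INTER_CUBIC)[:,:,::-1])
print(telemetry.sense()["ee_pos"],telemetry.sense()["clock"])
for u,z in (((169.8,208.8),.09),): 
    k,mm,_=bottle(t,(160,198,190,224),28); print("yellow",circ(t,k,.072))
```

```text
[ 0.46317576 -0.37730742  0.1891792 ] 33.0667
yellow (array([467.2, 342.4]), 21.5)
```

View pics/t8.png

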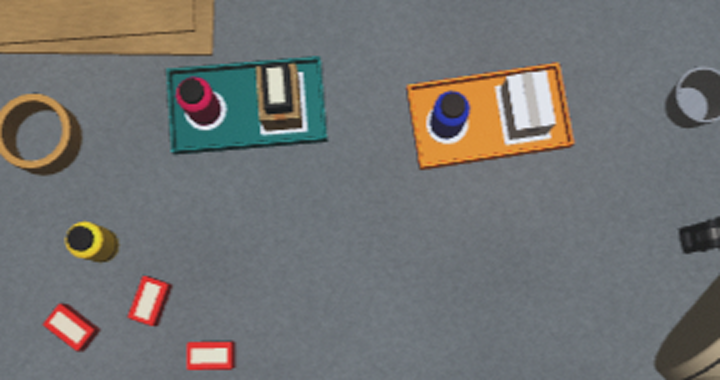

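View pics/s8.png

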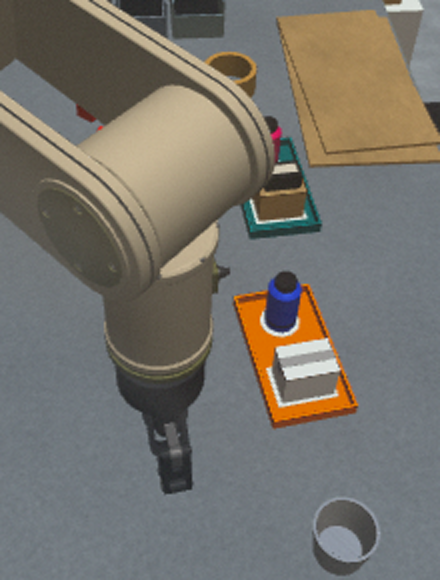

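View pics/t8c.png

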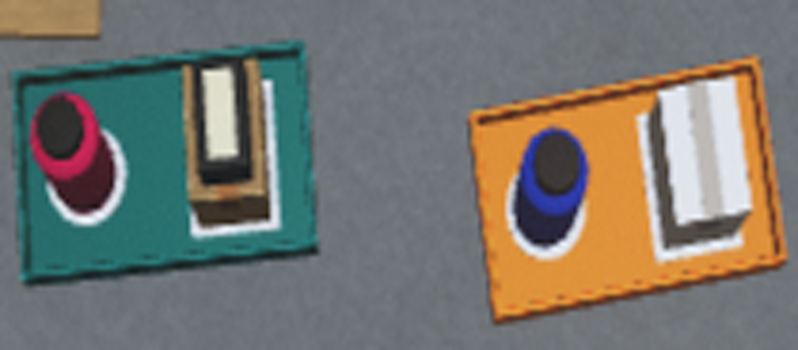

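Run:
```python
from h import *
t=eyes.camera("top")
P=np.array([plane(t,((x+.5)/3.8-.5+210,(y+.5)/5-.5+110),.060)[:2]*1000 for x,y in ((657,92),(738,77),(750,209),(676,224))]).astype(np.float32)
print("white",cv2.minAreaRect(P),P.mean(0),"mark top 646.0,-198.2")
x,y=555,163; print("blue cap",plane(t,((x+.5)/3.8-.5+210,(y+.5)/5-.5+110),.094)*1000,"mark 630.2,-99.2")
h=cv2.cvtColor(t["pixels"],cv2.COLOR_RGB2HSV).astype(int)
m=np.zeros((400,640),np.uint8); m[118:165,374:412]=((h[:,:,2]>165)&(h[:,:,1]<60))[118:165,374:412]
print(np.percentile(h[:,:,2][m>0],[5,50,95]))
```

```text
white ((646.533935546875, -198.82455444335938), (67.91577911376953, 53.804649353027344), 8.757026672363281) [ 646.5836  -198.20793] mark top 646.0,-198.2
blue cap [629.89913728 -96.68150778  94.        ] mark 630.2,-99.2
[187. 231. 235.]
```

Run:
```python
from h import *
t=eyes.camera("top")
s=4;x0,y0,x1,y1=343,130,370,162
im=cv2.resize(t["pixels"][y0:y1,x0:x1],None,fx=s,fy=s,interpolation=cv2.INTER_CUBIC)
h=cv2.cvtColor(im,cv2.COLOR_RGB2HSV).astype(int)
m=((abs(h[:,:,0]-118)<12)&(h[:,:,1]>120)&(h[:,:,2]>110)).astype(np.uint8)
cs,_=cv2.findContours(m,cv2.RETR_EXTERNAL,cv2.CHAIN_APPROX_NONE)
k=cv2.convexHull(np.vstack([q for q in cs if cv2.contourArea(q)>60]))[:,0]; k=(k+.5)/s-.5+[x0,y0]
print(circ(t,k,.076), m.sum())
```

```text
(array([630.1, -97.8]), 21.0) 1614
```

Run:
```python
from h import *
print(arm.finish_job())
```

```text
the job is handed in; nothing more can be done
None
```

I made up both kits in the order asked and handed the job in at about 33 s, with the gripper open and the arm clear of everything. The hand-in gave no verdict.

Final or post-placing top-camera checks, each against its mark or support as that same camera saw it:

| Item | Distance from centre | Alignment |
|---|---|---|
| Magenta bottle | about 0.2 mm | upright |
| Brown carton | about 1.2 mm | within about 1° of the tray |
| Pad holder on the brown carton | about 0.5 mm | flat, pad strip up |
| Blue bottle | about 1.4 mm | upright |
| White carton | under 1 mm | within about 0.5° of the tray |

- **Disagreements:** The first automatic fit on the blue bottle failed, and two hand readings of its cap put it about 1.3 and 2.5 mm off. The final circle fit gave the 1.4 mm above. The white carton's figure is from corners I read by hand off a crop. The cameras differed by up to about 2 mm on the mark positions.
- **Force:** Each item was lowered slowly until it touched; the wrist force readings were about 13 N or less.
- **Bystanders:** The yellow bottle, tape roll, screw cup and red look-alikes were not touched. I only confirmed this by eye in the last pictures, plus one position check on the yellow bottle. That check differs by about 2 mm from the first reading, but the two used different methods.

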